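# Turn the washed coasters and bowl over to dry

## Task

The washed coasters and the enamel bowl are to be left to dry on the cement shelf. With the spatula from the steel tray - never with the hand itself - turn every coaster over so that its damp cork pad faces up and it lies flat on the shelf; then lay the spatula back flat inside the tray. Also turn the bowl mouth-down on the bare shelf, and do not shove or upset the tumbler and the salt jar that stand by.

Things in the scene. Friction and masses are not known exactly. Their poses are not given: they have to be found in the camera images.
- tray: fixed shallow stainless steel tray, 260 mm (its x) by 170 mm (its y), 14 mm high, walls and floor 3 mm thick. Origin at the centre of its underside; x runs along its length
- spatula_handle (a point): mid-grip of the loose spatula in the tray, 0.15 kg. x runs along the handle to the blade, z is up as it lies. The wooden handle is 18 mm wide (y), 24 mm tall, its underside 16 mm above the spatula's underside (this point: 28 mm above); it runs from 85 mm behind this point to 50 mm ahead. A foot under its rear end and the blade hold it level
- spatula_edge (a point): middle of the blade's front edge, at its underside, 130 mm ahead of spatula_handle. The flat dark steel blade is 60 mm wide, 60 mm long, 2 mm thick, level with the spatula's underside; axes as for the handle
- spatula_heel (a point): rear end of the spatula, at the underside of its foot; axes as for the handle
- coaster1_mid (a point): round coaster, one of 3 or 4 alike: stoneware disc 80 mm across, 8 mm thick, with a cork pad 52 mm across, 8 mm thick under its middle (16 mm in all, about 0.11 kg). It starts pad down, so its rim overhangs the pad by 14 mm all round, 8 mm clear of the shelf: room for a blade. This point: on its axis, half-way up; z points away from the pad (up at the start, down once turned over)
- coaster2_mid (a point): round coaster, one of 3 or 4 alike: stoneware disc 80 mm across, 8 mm thick, with a cork pad 52 mm across, 8 mm thick under its middle (16 mm in all, about 0.11 kg). It starts pad down, so its rim overhangs the pad by 14 mm all round, 8 mm clear of the shelf: room for a blade. This point: on its axis, half-way up; z points away from the pad (up at the start, down once turned over)
- coaster3_mid (a point): round coaster, one of 3 or 4 alike: stoneware disc 80 mm across, 8 mm thick, with a cork pad 52 mm across, 8 mm thick under its middle (16 mm in all, about 0.11 kg). It starts pad down, so its rim overhangs the pad by 14 mm all round, 8 mm clear of the shelf: room for a blade. This point: on its axis, half-way up; z points away from the pad (up at the start, down once turned over)
- coaster4_mid (a point): round coaster, one of 3 or 4 alike: stoneware disc 80 mm across, 8 mm thick, with a cork pad 52 mm across, 8 mm thick under its middle (16 mm in all, about 0.11 kg). It starts pad down, so its rim overhangs the pad by 14 mm all round, 8 mm clear of the shelf: room for a blade. This point: on its axis, half-way up; z points away from the pad (up at the start, down once turned over)
- bowl_mid (a point): white enamel bowl, loose, 0.20 kg, 130 mm across the rim, 76 mm across the foot, 50 mm tall, wall 4 mm, mouth up at the start. This point is on its axis half-way up (25 mm); z points out of the mouth, x points from the handle to the axis
- bowl_bar (a point): centre of the bowl's only handle: a round crossbar 16 mm thick and 34 mm long (along the bowl's y, ends rounded like balls) on a stub at the outside of the bowl, 88 mm from its axis and half-way up its height. Gripped lightly by its ends the bowl can swing about the bar
- tumbler: plain steel tumbler, 64 mm across, 65 mm tall; a bystander. Origin at the centre of its underside
- saltjar: round glass salt jar with steel cap, 60 mm across, 70 mm tall; a bystander. Origin at the centre of its underside
There are look-alikes about, which are no part of the job. Leave any turquoise look-alike of the part that bears bowl_mid alone.

How it is judged:
By the outcome, as a careful person would: the job done as asked, in the order asked, and still so for the second after the job is handed in, with the robot touching nothing.
Of coaster1, coaster2, coaster3, coaster4 only 3 to 4 are there at a start; the rules pass over those that are not, and their reading is None.
At some moment in a run one of coaster1, coaster2, coaster3, coaster4, bowl may be knocked a few centimetres aside while the robot is not near it.
It also fails if it takes over 200 s, if anything falls off the work surface, if the arm or the gripper's body presses on something with over 40 N, if the wrist force passes 120 N, or if a joint passes its speed limit or range.

## Robot

A 7-joint arm with a two-finger parallel gripper is mounted at the origin on the work surface. World frame = base frame: x ahead of the robot, y to its left, z up, the work surface at z = 0. Lengths are in m, angles in degrees, forces in N, time in s.
With the tool pointing down it reaches from about 0.425 to 0.825 m from the base axis. Payload 3.6 kg.
Tool frame: the origin (TCP) lies at the very end of the fingers, on their centre line; the grasp point (between the pads) lies 19 mm behind it; z points along the fingers, y is the line along which they close (so a half turn about z gives the same grasp; the last joint's range is limited). The gripper opens to 93 mm and grips with 3 to 60 N. Pads are 15 mm wide; open, the fingers measure 128 mm over their backs; the gripper's body (75 mm by 188 mm) begins 65 mm behind the grasp point.
Start: joints at [-71.133, 35.231, -0.722, 81.555, 0.464, 63.22, -2.315], TCP at [0.226, 0.609, 0.188] pointing down, gripper open.
Joint ranges: [-178.69, 178.69], [-17.37, 117.87], [-77.05, 75.6], [15.02, 138.74], [-78.02, 258.01], [0.78, 113.62], [-162.83, 162.83]. Speed limits (degrees/s): [159.86, 159.86, 180, 180, 180, 180, 180].

## Interface

Orientations are given as [roll, pitch, yaw] about the fixed x, y, z axes, in that order (R = Rz(yaw) Ry(pitch) Rx(roll)).
In Python, from workcell import manip gives the robot as it stands.
- The arm moves only by the tool send_rows, never from a script. Its argument "moves" is a list of rows, each an object of numbers: "grip": the closure, from 0 (fully open) to 1 (shut); "x", "y", "z": the shift along the tool's x, y, z in units of 50 mm (1.0 is 50 mm); "roll": the turn about the tool's z in degrees. A call has 1 to 12 rows; each row shifts and turns the commanded pose from where the row before left it, along the tool's axes as they then stand; what a row does not reach is not made up. A row lasts 1/8 s, in which the tool goes at most 62.5 mm and 10.7 degrees, less where a joint would pass 70% of its speed; a pose out of reach is approached as far as the arm can. A call is refused whole if a number of a shift passes 1 or a number of a turn 10.7, either way. A call with a gripper value outside its range is refused whole. The fingers move at their own pace and stop on an object; "grip_force" is the grip in N (left out, the last holds). Time passes only in rows, so rows that do not move let the fingers close. It gives the time, the measured TCP pose, the force, the opening and the grip force at its end, in the units of the state.
- manip.observe(): the state, without advancing time (a new reading comes with each control period).
- manip.get_image(name): name is "scene" or "side" or "wrist"; returns a dict with "color" (400x640x3 uint8, blue, green, red), "fx", "fy", "cx", "cy" (pixels), "k1" (the pictures are not rectified: a ray, as slopes to the right and down, at radius r is drawn at 1 + k1 r^2 times it, then the intrinsics apply), "camera_from_world" (4x4, takes a point from world to camera coordinates). Camera axes: x right, y down, z forward; pixel columns grow to the right and rows downward; lengths in m; the calibration is good to about 2 mm. A picture is of the moment at which its call begins. There is no depth.
- manip.close_job(): hands the job in; it is judged then, once.
Trained networks look in a picture, given as the dict that the camera call returned (one of the last four; its "shot" number tells which), for a name from the list of things; names that differ only in an ending like _2 or _b are one class to them, and where a whole thing is asked for, a point or a joint stands for the part that bears it (a point fixed in the world has none). Each returns a list of dicts, best first, with "p" (0 to 1); they miss things now and then, are a little off and sometimes report something else, mostly with a low value. They report only what shows in the picture. A call takes as long as a camera call. They do not tell look-alikes from the thing itself.
- manip.find_in(picture, name): "at" ([x, y, z] in m, in the coordinates of the camera as it stood for that picture, good to about 4 mm: the middle of the surface that is visible of it).
- manip.outline_of(picture, name): "mask" (400x640 bool, what is visible of it).
- manip.tip_of(picture, name): "at" ([x, y, z] in m, in the coordinates of the camera as it stood for that picture, good to about 4 mm: a listed point, or the origin of a listed thing).
The state is a dict: "time_s": time; "joint_positions": joint angles; "qd": joint speeds; "joint_efforts": joint torques, N m; "eef_pos": TCP position; "tcp_rot": TCP orientation; "force": force on the tool from outside, world axes, zero at the start; "ft_torque": the same for the moment, N m; "grip_width": finger opening in m; "finger_force": force on a finger pad.
Only numpy, scipy, OpenCV 4.12 (cv2) and the standard library are available. Lean on these libraries where they do the work, as an engineer would, in place of code of your own. Each camera call takes 0.05 s, during which the arm holds its last target. There are 200 camera calls.

## Working session

There is one attempt and no reset: what is moved stays moved. The work goes in short steps, Python scripts to look and compute and a tool call to move; the robot and the scene stay as the last step left them, time stands still between calls to the robot, and variables do not carry over. Pictures are saved under pics/ and viewed, at most 14 in all, crops included, and the job is handed in when it is done.

Besides the shell and the picture viewer there is one more tool, called after "Call:" as name(argument=value, ...) on one line, values as JSON. send_rows: Moves the arm, as the interface text tells. Its arguments: {"type":"object","properties":{"moves":{"type":"array","items":{"type":"object","properties":{"grip":{"type":"number"},"x":{"type":"number"},"y":{"type":"number"},"z":{"type":"number"},"roll":{"type":"number"}}}},"grip_force":{"type":"number"}},"required":["moves"]}

```bash
ls; mkdir -p pics; cat > h.py <<'E'
import numpy as np, cv2
from workcell import manip
def pic(n):
    return manip.get_image(n)
def W(p,at):
    M=np.array(p["camera_from_world"]); return (np.linalg.inv(M)@np.r_[at,1])[:3]
def px(p,w):
    M=np.array(p["camera_from_world"]); c=(M@np.r_[w,1])[:3]; s=c[:2]/c[2]; s=s*(1+p["k1"]*(s@s)); return np.array([p["fx"]*s[0]+p["cx"],p["fy"]*s[1]+p["cy"]]).round()
def tips(p,names,f="tip_of",n=6):
    for k in names:
        for d in getattr(manip,f)(p,k)[:n]:
            if d["p"]>.15:
                w=W(p,d["at"]); print(f[:3],k,round(d["p"],2),w.round(3),px(p,w))
def st():
    s=manip.observe(); print(s["time_s"],np.round(s["eef_pos"],4),np.round(s["tcp_rot"],1),np.round(s["force"],1),round(s["grip_width"],4),s["finger_force"])
def pix2w(p,u,v,z):
    x=np.array([(u-p["cx"])/p["fx"],(v-p["cy"])/p["fy"]]); s=x.copy()
    for _ in range(20): s=x/(1+p["k1"]*(s@s))
    M=np.linalg.inv(np.array(p["camera_from_world"])); d=M[:3,:3]@np.r_[s,1]; o=M[:3,3]
    return o+d*(z-o[2])/d[2]
E
python3 - <<'E'
from h import *
st()
for n in("scene","side"):
    p=pic(n); cv2.imwrite(f"pics/{n}0.png",p["color"]); print(n,np.linalg.inv(np.array(p["camera_from_world"]))[:3,3].round(2))
    tips(p,["tray","spatula_handle","spatula_edge","spatula_heel","coaster1_mid","bowl_mid","bowl_bar","tumbler","saltjar"])
E
```

```text
pics
0.0 [0.2261 0.6085 0.187 ] [-179.9    0.   159.6] [ 0.5  0.4 -0.1] 0.0932 0.0
scene [1.47 0.3  0.76]
tip tray 0.83 [ 0.488 -0.375  0.002] [200. 203.]
tip spatula_handle 0.84 [ 0.464 -0.377  0.03 ] [201. 193.]
tip spatula_edge 0.89 [ 0.592 -0.368  0.001] [187. 220.]
tip spatula_heel 0.84 [ 0.376 -0.381  0.004] [212. 187.]
tip coaster1_mid 0.86 [ 0.642 -0.064  0.01 ] [266. 238.]
tip bowl_mid 0.92 [0.201 0.344 0.025] [400. 178.]
tip bowl_mid 0.88 [0.472 0.357 0.027] [401. 218.]
tip bowl_mid 0.72 [0.376 0.565 0.022] [463. 210.]
tip bowl_mid 0.45 [ 0.685  0.404 -0.004] [415. 272.]
tip bowl_bar 0.95 [0.389 0.653 0.017] [490. 216.]
tip bowl_bar 0.8 [0.387 0.321 0.025] [392. 204.]
tip bowl_bar 0.58 [0.185 0.256 0.023] [378. 174.]
tip tumbler 0.84 [ 0.685 -0.41   0.003] [161. 235.]
tip saltjar 0.69 [ 0.685  0.405 -0.005] [415. 272.]
side [-0.09  0.99  1.28]
tip tray 0.81 [ 0.488 -0.376  0.   ] [360. 137.]
tip spatula_handle 0.53 [ 0.462 -0.371  0.033] [366. 134.]
tip spatula_edge 0.59 [ 0.589 -0.364 -0.002] [337. 131.]
tip coaster1_mid 0.77 [ 0.639 -0.063  0.001] [287. 170.]
tip coaster1_mid 0.52 [ 0.68  -0.411 -0.005] [324. 118.]
tip bowl_mid 0.98 [0.198 0.348 0.02 ] [336. 304.]
tip bowl_mid 0.72 [0.373 0.567 0.024] [245. 333.]
tip bowl_bar 0.64 [0.391 0.652 0.022] [221. 355.]
tip bowl_bar 0.61 [0.183 0.26  0.019] [355. 285.]
tip tumbler 0.8 [ 0.68  -0.409 -0.002] [323. 118.]
tip saltjar 0.61 [ 0.687  0.407 -0.002] [197. 252.]
```

```bash
sleep 0.1
```

```text
(no output)
```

View pics/scene0.png

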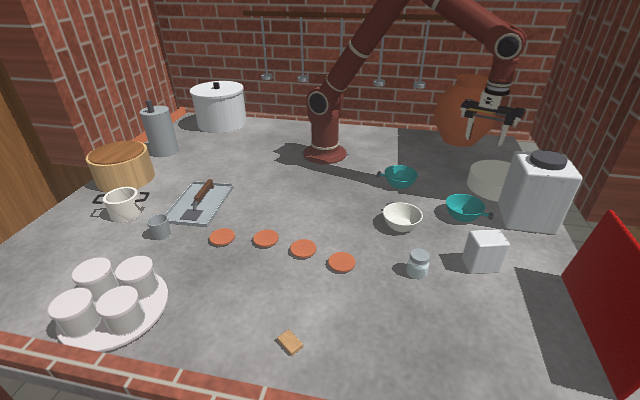

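View pics/side0.png

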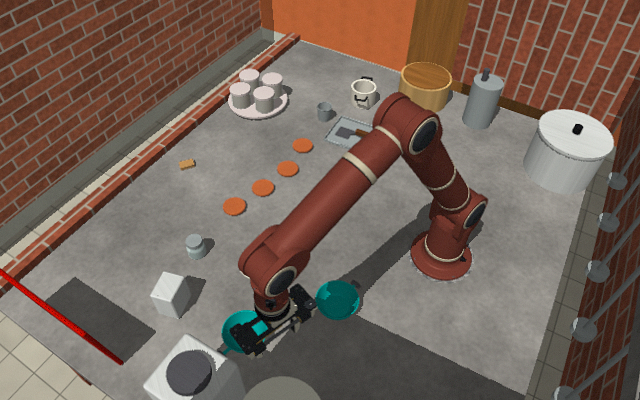

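```bash
python3 - <<'E'
from h import *
for n in("scene","side"):
    p=pic(n)
    for k in ("coaster1_mid","coaster2_mid"): tips(p,[k],"find_in")
E
```

```text
fin coaster1_mid 0.78 [ 0.647 -0.063  0.018] [265. 237.]
fin coaster2_mid 0.7 [ 0.664 -0.201  0.021] [222. 235.]
fin coaster1_mid 0.83 [ 0.635 -0.061  0.011] [288. 169.]
fin coaster2_mid 0.72 [ 0.654 -0.204  0.014] [303. 145.]
fin coaster2_mid 0.31 [ 0.676 -0.4    0.039] [323. 112.]
```

```bash
cat >> h.py <<'E'
def coasters(p,z=0.016):
    hsv=cv2.cvtColor(p["color"],cv2.COLOR_BGR2HSV)
    m=((hsv[...,0]<14)&(hsv[...,1]>120)&(hsv[...,2]>120)).astype(np.uint8)
    n,l,s,c=cv2.connectedComponentsWithStats(m)
    for i in range(1,n):
        if 60<s[i,4]<900:
            w=pix2w(p,*c[i],z)
            if .3<w[0]<.95 and -.5<w[1]<.6: print("C",w[:2].round(3),s[i,4],c[i].round())
E
python3 - <<'E'
from h import *
for n in("scene","side"):
    p=pic(n);coasters(p)
    for u in ([(222,237),(265,239),(303,249),(342,262)] if n=="scene" else [(303,146),(288,168),(263,188),(234,207)]): print(pix2w(p,*u,.016).round(3))
E
```

```text
C [ 0.667 -0.203] 319 [222. 236.]
C [ 0.646 -0.062] 324 [266. 238.]
C [0.67  0.066] 364 [303. 248.]
C [0.704 0.192] 410 [342. 261.]
[ 0.67  -0.2    0.016]
[ 0.652 -0.062  0.016]
[0.674 0.067 0.016]
[0.706 0.193 0.016]
C [ 0.389 -0.469] 68 [392. 130.]
C [ 0.412 -0.329] 604 [372. 148.]
C [ 0.657 -0.2  ] 222 [302. 145.]
C [ 0.636 -0.06 ] 258 [287. 168.]
C [0.659 0.069] 290 [262. 187.]
C [0.694 0.194] 317 [234. 206.]
C [0.536 0.294] 220 [254. 245.]
[ 0.649 -0.196  0.016]
[ 0.633 -0.062  0.016]
[0.655 0.071 0.016]
[0.689 0.199 0.016]
```

Call:
send_rows(moves=[{"x":-0.8,"y":-0.61,"grip":0},{"x":-0.8,"y":-0.61},{"x":-0.8,"y":-0.61},{"x":-0.8,"y":-0.61},{"x":-0.8,"y":-0.61},{"x":-0.8,"y":-0.61},{"x":-0.8,"y":-0.61},{"x":-0.8,"y":-0.61},{"x":-0.8,"y":-0.61},{"x":-0.8,"y":-0.61},{"x":-0.8,"y":-0.61},{"x":-0.8,"y":-0.61}])

```text
$.moves[0]: bad value
```

Call:
send_rows(moves=[{"roll":10},{"roll":10},{"roll":10},{"roll":10},{"roll":10},{"roll":10},{"roll":10},{"roll":10},{"roll":10},{"roll":10},{"roll":10},{"roll":10}])

```text
$.moves[0]: bad value
```

Call:
send_rows(moves=[{"x":-0.8,"y":-0.61,"z":0.0,"roll":0.0,"grip":0.0}])

```text
time_s: 1.52
eef_pos: [0.2494, 0.5697, 0.1876]
tcp_rot: [179.9, -0.2, 160.1]
force: [0.6, -0.3, -0.6]
grip_width: 0.0932
finger_force: 0.0
```

Call:
send_rows(moves=[{"x":-0.8,"y":-0.61,"z":0,"roll":0,"grip":0},{"x":-0.8,"y":-0.61,"z":0,"roll":0,"grip":0},{"x":-0.8,"y":-0.61,"z":0,"roll":0,"grip":0},{"x":-0.8,"y":-0.61,"z":0,"roll":0,"grip":0},{"x":-0.8,"y":-0.61,"z":0,"roll":0,"grip":0},{"x":-0.8,"y":-0.61,"z":0,"roll":0,"grip":0},{"x":-0.8,"y":-0.61,"z":0,"roll":0,"grip":0},{"x":-0.8,"y":-0.61,"z":0,"roll":0,"grip":0},{"x":-0.8,"y":-0.61,"z":0,"roll":0,"grip":0},{"x":-0.8,"y":-0.61,"z":0,"roll":0,"grip":0},{"x":-0.8,"y":-0.61,"z":0,"roll":0,"grip":0}])

```text
time_s: 2.9
eef_pos: [0.5498, 0.0977, 0.1884]
tcp_rot: [180.0, 0.0, 159.6]
force: [0.5, 0.8, -0.6]
grip_width: 0.0927
finger_force: 0.0
```

Call:
send_rows(moves=[{"x":0,"y":0,"z":0,"grip":0,"roll":10},{"x":0,"y":0,"z":0,"grip":0,"roll":10},{"x":0,"y":0,"z":0,"grip":0,"roll":10},{"x":0,"y":0,"z":0,"grip":0,"roll":10},{"x":0,"y":0,"z":0,"grip":0,"roll":10},{"x":0,"y":0,"z":0,"grip":0,"roll":10},{"x":0,"y":0,"z":0,"grip":0,"roll":10},{"x":0,"y":0,"z":0,"grip":0,"roll":10},{"x":0,"y":0,"z":0,"grip":0,"roll":10},{"x":0,"y":0,"z":0,"grip":0,"roll":10},{"x":0,"y":0,"z":0,"grip":0,"roll":10},{"x":0,"y":0,"z":0,"grip":0,"roll":10}])

```text
time_s: 4.4
eef_pos: [0.5489, 0.0993, 0.1883]
tcp_rot: [-180.0, -0.0, 39.3]
force: [-0.4, 0.4, 0.2]
grip_width: 0.093
finger_force: 0.0
```

Call:
send_rows(moves=[{"x":0,"y":0,"z":0,"grip":0,"roll":8.8},{"x":0,"y":0,"z":0,"grip":0,"roll":8.8},{"x":0,"y":0,"z":0,"grip":0,"roll":8.8},{"x":0,"y":0,"z":0,"grip":0,"roll":8.8},{"x":-0.26,"y":1,"z":0,"grip":0,"roll":0},{"x":-0.26,"y":1,"z":0,"grip":0,"roll":0},{"x":-0.26,"y":1,"z":0,"grip":0,"roll":0},{"x":-0.26,"y":1,"z":0,"grip":0,"roll":0},{"x":-0.26,"y":1,"z":0,"grip":0,"roll":0},{"x":-0.26,"y":1,"z":0,"grip":0,"roll":0},{"x":-0.26,"y":1,"z":0,"grip":0,"roll":0},{"x":-0.26,"y":1,"z":0,"grip":0,"roll":0}])

```text
time_s: 5.9
eef_pos: [0.476, -0.3091, 0.1883]
tcp_rot: [-180.0, -0.0, 4.5]
force: [0.9, 0.4, 0.8]
grip_width: 0.0931
finger_force: 0.0
```

Call:
send_rows(moves=[{"x":-0.26,"y":0.65,"z":0,"grip":0,"roll":0},{"x":0,"y":0.65,"z":0,"grip":0,"roll":0},{"x":0,"y":0,"z":0,"grip":0,"roll":0}])

```text
time_s: 6.28
eef_pos: [0.4669, -0.3764, 0.1883]
tcp_rot: [179.9, 0.0, 4.2]
force: [0.2, 0.6, -0.7]
grip_width: 0.0925
finger_force: 0.0
```

```bash
python3 - <<'E'
from h import *
st()
for n in ("wrist","scene"):
    p=pic(n); cv2.imwrite(f"pics/{n}1.png",p["color"])
    tips(p,["tray","spatula_handle","spatula_edge","spatula_heel"])
E
```

```text
6.275 [ 0.4669 -0.3764  0.1883] [179.9   0.    4.2] [ 0.2  0.6 -0.7] 0.0925 0.0
tip tray 0.55 [ 0.486 -0.375  0.003] [319. 155.]
tip spatula_handle 0.71 [ 0.459 -0.372  0.032] [315. 185.]
tip spatula_edge 0.8 [ 0.587 -0.368  0.008] [320.  57.]
tip tray 0.69 [ 0.489 -0.376 -0.   ] [199. 203.]
tip spatula_handle 0.68 [ 0.462 -0.376  0.032] [201. 192.]
tip spatula_handle 0.25 [0.663 0.065 0.007] [303. 249.]
tip spatula_edge 0.9 [ 0.593 -0.367  0.001] [187. 220.]
tip spatula_heel 0.92 [ 0.376 -0.379  0.003] [212. 187.]
```

View pics/wrist1.png

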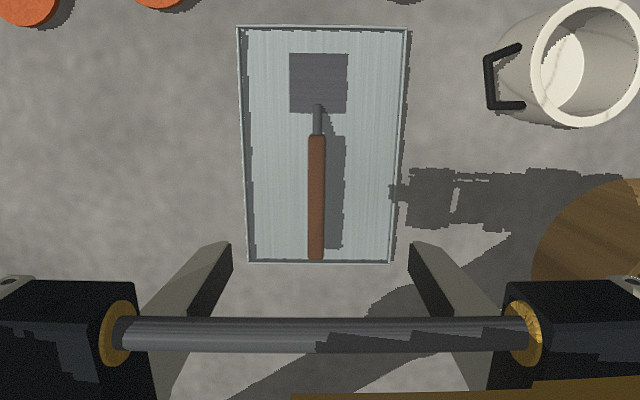

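Call:
send_rows(moves=[{"x":0.4,"y":0,"z":0,"grip":0,"roll":0},{"x":0,"y":0,"z":0.8,"grip":0,"roll":0},{"x":0,"y":0,"z":0.8,"grip":0,"roll":0},{"x":0,"y":0,"z":0.8,"grip":0,"roll":0},{"x":0,"y":0,"z":0.6,"grip":0,"roll":0},{"x":0,"y":0,"z":0.48,"grip":0,"roll":0},{"x":0,"y":0,"z":0,"grip":0,"roll":0},{"x":0,"y":0,"z":0,"grip":1,"roll":0},{"x":0,"y":0,"z":0,"grip":1,"roll":0},{"x":0,"y":0,"z":0,"grip":1,"roll":0},{"x":0,"y":0,"z":0,"grip":1,"roll":0},{"x":0,"y":0,"z":0,"grip":1,"roll":0}], grip_force=50)

```text
time_s: 8.28
eef_pos: [0.488, -0.3721, 0.0143]
tcp_rot: [180.0, -0.0, 4.4]
force: [0.2, -0.1, 0.1]
grip_width: 0.0477
finger_force: 0.0
```

Call:
send_rows(moves=[{"x":0,"y":0,"z":0,"grip":1,"roll":0},{"x":0,"y":0,"z":0,"grip":1,"roll":0},{"x":0,"y":0,"z":0,"grip":1,"roll":0},{"x":0,"y":0,"z":0,"grip":1,"roll":0},{"x":0,"y":0,"z":-0.4,"grip":1,"roll":0},{"x":0,"y":0,"z":-0.6,"grip":1,"roll":0},{"x":0,"y":0,"z":-0.6,"grip":1,"roll":0},{"x":0,"y":0,"z":0,"grip":1,"roll":0},{"x":0,"y":0,"z":0,"grip":1,"roll":0}])

```text
time_s: 9.4
eef_pos: [0.4878, -0.3716, 0.0943]
tcp_rot: [-180.0, -0.0, 4.4]
force: [-1.1, 0.3, -0.5]
grip_width: 0.0006
finger_force: 0.0
```

```bash
python3 - <<'E'
from h import *
st()
for n in ("wrist","scene","side"):
    p=pic(n); cv2.imwrite(f"pics/{n}2.png",p["color"])
    tips(p,["spatula_handle","spatula_edge","spatula_heel"])
    coasters(p)
E
```

```text
9.4 [ 0.4878 -0.3716  0.0943] [-180.    -0.     4.4] [-1.1  0.3 -0.5] 0.0006 0.0
tip spatula_handle 0.6 [ 0.461 -0.378  0.032] [325. 236.]
tip spatula_edge 0.59 [ 0.591 -0.367  0.006] [324.  67.]
C [ 0.626 -0.206] 258 [109.   3.]
tip spatula_handle 0.61 [ 0.463 -0.376  0.028] [201. 193.]
tip spatula_edge 0.6 [ 0.589 -0.364  0.002] [189. 219.]
tip spatula_heel 0.92 [ 0.378 -0.382  0.002] [211. 187.]
C [ 0.667 -0.203] 319 [222. 236.]
C [ 0.646 -0.062] 326 [266. 238.]
C [0.67  0.066] 362 [303. 248.]
C [0.704 0.192] 410 [342. 261.]
tip spatula_handle 0.67 [ 0.462 -0.373  0.031] [366. 134.]
tip spatula_edge 0.65 [ 0.59  -0.364 -0.002] [337. 131.]
tip spatula_heel 0.73 [ 0.375 -0.383 -0.   ] [386. 146.]
C [ 0.657 -0.2  ] 222 [302. 145.]
C [ 0.636 -0.06 ] 258 [287. 168.]
C [0.659 0.069] 288 [262. 187.]
C [0.694 0.194] 315 [234. 206.]
```

Call:
send_rows(moves=[{"x":0,"y":0.05,"z":0,"grip":0,"roll":0},{"x":0,"y":0,"z":0,"grip":0,"roll":0},{"x":0,"y":0,"z":0,"grip":0,"roll":0},{"x":0,"y":0,"z":0,"grip":0,"roll":0},{"x":0,"y":0,"z":0,"grip":0,"roll":0},{"x":0,"y":0,"z":0,"grip":0.2,"roll":0},{"x":0,"y":0,"z":0.6,"grip":0.2,"roll":0},{"x":0,"y":0,"z":0.6,"grip":0.2,"roll":0},{"x":0,"y":0,"z":0.41,"grip":0.2,"roll":0},{"x":0,"y":0,"z":0,"grip":1,"roll":0},{"x":0,"y":0,"z":0,"grip":1,"roll":0},{"x":0,"y":0,"z":0,"grip":1,"roll":0}], grip_force=50)

```text
time_s: 11.5
eef_pos: [0.4888, -0.3754, 0.0149]
tcp_rot: [179.9, -0.1, 4.4]
force: [-0.5, 0.3, 0.3]
grip_width: 0.0493
finger_force: 0.0
```

Call:
send_rows(moves=[{"x":0,"y":0,"z":0,"grip":1,"roll":0},{"x":0,"y":0,"z":0,"grip":1,"roll":0},{"x":0,"y":0,"z":0,"grip":1,"roll":0},{"x":0,"y":0,"z":0,"grip":1,"roll":0},{"x":0,"y":0,"z":0,"grip":1,"roll":0},{"x":0,"y":0,"z":0,"grip":1,"roll":0}])

```text
time_s: 12.25
eef_pos: [0.4882, -0.3746, 0.0136]
tcp_rot: [180.0, 0.0, 4.4]
force: [-0.0, 0.1, -0.0]
grip_width: 0.0004
finger_force: 0.0
```

```bash
python3 - <<'E'
from h import *
a=pic("wrist")["color"];p=pic("scene"); b=cv2.resize(p["color"][150:270,120:300],(640,427))
s=pic("side");c=cv2.resize(s["color"][80:180,290:450],(640,400))
cv2.imwrite("pics/g3.png",cv2.resize(np.vstack([a,b]),(465,600)));cv2.imwrite("pics/g4.png",c)
print(px(p,(.488,-.3746,.014)),px(s,(.488,-.3746,.014)))
E
```

```text
[199. 200.] [360. 135.]
```

View pics/g3.png

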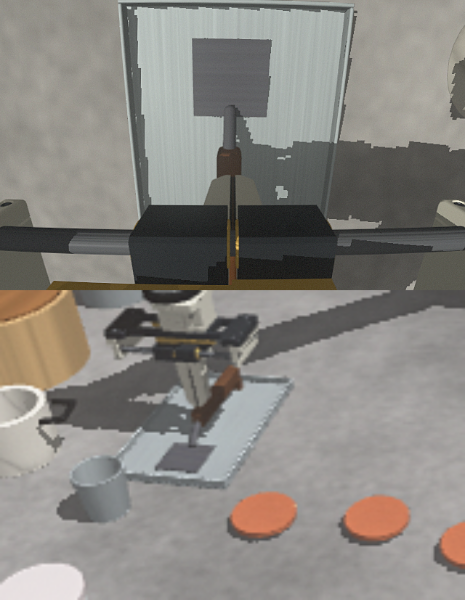

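View pics/g4.png

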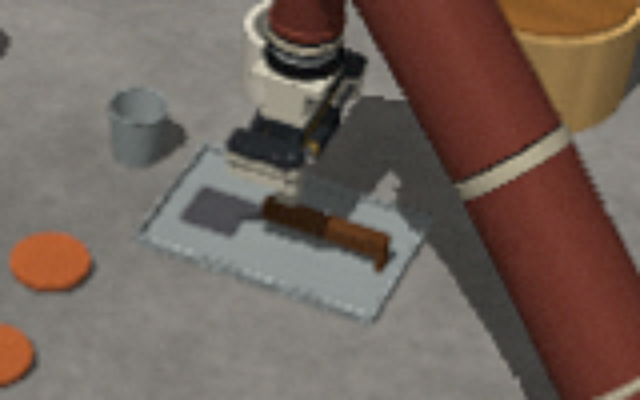

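```bash
python3 - <<'E'
from h import *
p=pic("scene");s=pic("side")
for z in (.014,.03,.04,.05): print(z,pix2w(p,197,195,z).round(3),pix2w(s,362.5,129,z).round(3),px(p,(.488,-.375,z)),px(s,(.488,-.375,z)))
tips(p,["spatula_handle","spatula_edge","spatula_heel"]);tips(s,["spatula_handle","spatula_edge","spatula_heel"])
E
```

```text
0.014 [ 0.457 -0.399  0.014] [ 0.497 -0.413  0.014] [199. 200.] [360. 135.]
0.03 [ 0.479 -0.384  0.03 ] [ 0.49  -0.395  0.03 ] [198. 197.] [361. 132.]
0.04 [ 0.493 -0.375  0.04 ] [ 0.485 -0.384  0.04 ] [198. 194.] [361. 130.]
0.05 [ 0.506 -0.365  0.05 ] [ 0.48  -0.373  0.05 ] [197. 192.] [361. 128.]
tip spatula_handle 0.55 [ 0.464 -0.377  0.029] [201. 193.]
tip spatula_handle 0.23 [ 0.49  -0.376 -0.001] [199. 204.]
tip spatula_edge 0.8 [ 0.593 -0.365  0.002] [188. 220.]
tip spatula_heel 0.8 [ 0.376 -0.38   0.003] [212. 187.]
tip spatula_handle 0.56 [ 0.461 -0.371  0.03 ] [366. 135.]
tip spatula_edge 0.92 [ 0.589 -0.365 -0.005] [337. 131.]
tip spatula_heel 0.58 [ 0.378 -0.385 -0.003] [385. 146.]
```

```bash
python3 - <<'E'
from h import *
p=pic("wrist"); M=np.linalg.inv(np.array(p["camera_from_world"])); print(M.round(3),p["fx"],p["cx"],p["cy"],p["k1"])
s=manip.observe();t=np.array(s["eef_pos"])
for dz in (0,.02,.03,.04): print(dz,px(p,t+[0,0,dz]),px(p,t+[.003,.046,dz]))
tips(p,["spatula_handle","spatula_edge"])
a=cv2.resize(p["color"][150:350,200:440],(480,400)); q=pic("scene");b=cv2.resize(q["color"][160:220,160:240],(480,360),interpolation=cv2.INTER_CUBIC)
cv2.imwrite("pics/g5.png",cv2.resize(np.vstack([a,b]),(378,600)))
E
```

```text
[[ 0.077 -0.956 -0.284  0.567]
 [-0.997 -0.073 -0.022 -0.369]
 [ 0.     0.285 -0.959  0.21 ]
 [ 0.     0.     0.     1.   ]] 346.6570957515481 319.980701957756 201.89002790477758 -0.05588887706561121
0 [320. 234.] [244. 224.]
0.02 [320. 248.] [237. 237.]
0.03 [320. 256.] [232. 244.]
0.04 [320. 264.] [228. 252.]
tip spatula_handle 0.91 [ 0.459 -0.376  0.034] [318. 294.]
tip spatula_edge 0.76 [ 0.587 -0.371  0.005] [327.  62.]
```

View pics/g5.png

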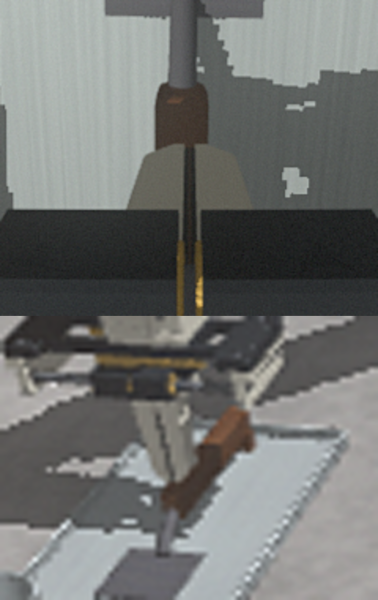

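```bash
python3 - <<'E'
from h import *
p=pic("scene")
t=np.array([.2261,.6085,.187]);y=np.array([.349,.937,0])
for dz in (0,.03): print(px(p,t+.046*y+[0,0,dz]),px(p,t-.046*y+[0,0,dz]))
i=cv2.imread("pics/scene0.png")
cv2.imwrite("pics/g6.png",cv2.resize(i[85:155,440:540],(700,490),interpolation=cv2.INTER_CUBIC))
E
```

```text
[495. 152.] [468. 146.]
[497. 145.] [469. 139.]
```

View pics/g6.png

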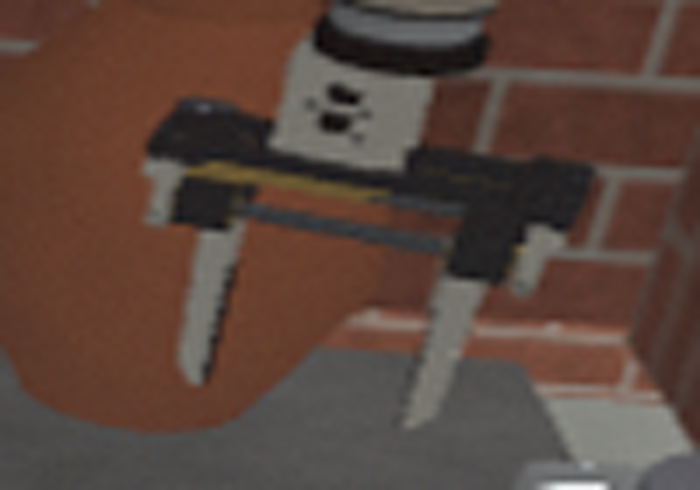

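Call:
send_rows(moves=[{"x":0,"y":0,"z":0,"grip":0.4,"roll":0},{"x":0,"y":0,"z":0,"grip":0.4,"roll":0},{"x":0,"y":0,"z":0,"grip":0.4,"roll":0},{"x":0,"y":0,"z":0,"grip":0.4,"roll":0},{"x":0,"y":0,"z":0,"grip":0.4,"roll":0},{"x":0,"y":0,"z":0,"grip":0.4,"roll":0},{"x":0,"y":0,"z":0,"grip":0.4,"roll":0},{"x":0,"y":0,"z":0.1,"grip":0.4,"roll":0},{"x":0,"y":0,"z":0.1,"grip":0.4,"roll":0},{"x":0,"y":0,"z":0,"grip":0.4,"roll":0}])

```text
time_s: 14.3
eef_pos: [0.4877, -0.3742, 0.0029]
tcp_rot: [-179.9, 0.1, 4.4]
force: [0.7, -0.4, 0.1]
grip_width: 0.0558
finger_force: 0.0
```

Call:
send_rows(moves=[{"x":0,"y":0,"z":0.05,"grip":0.4,"roll":0},{"x":0,"y":0,"z":0,"grip":0.4,"roll":0}])

```text
time_s: 14.55
eef_pos: [0.488, -0.3745, 0.001]
tcp_rot: [-180.0, 0.0, 4.4]
force: [-0.4, 0.2, -0.3]
grip_width: 0.0556
finger_force: 0.0
```

Call:
send_rows(moves=[{"x":0,"y":0,"z":0.1,"grip":0.4,"roll":0},{"x":0,"y":0,"z":0.1,"grip":0.4,"roll":0},{"x":0,"y":0,"z":0.08,"grip":0.4,"roll":0},{"x":0,"y":0,"z":0,"grip":0.4,"roll":0}])

```text
time_s: 15.05
eef_pos: [0.4879, -0.3743, -0.0133]
tcp_rot: [-180.0, 0.0, 4.4]
force: [-0.3, 0.3, -0.4]
grip_width: 0.0557
finger_force: 0.0
```

Call:
send_rows(moves=[{"x":0,"y":0,"z":0,"grip":1,"roll":0},{"x":0,"y":0,"z":0,"grip":1,"roll":0},{"x":0,"y":0,"z":0,"grip":1,"roll":0},{"x":0,"y":0,"z":0,"grip":1,"roll":0},{"x":0,"y":0,"z":0,"grip":1,"roll":0},{"x":0,"y":0,"z":0,"grip":1,"roll":0},{"x":0,"y":0,"z":0,"grip":1,"roll":0}], grip_force=50)

```text
time_s: 15.92
eef_pos: [0.4881, -0.3738, -0.0128]
tcp_rot: [-179.9, 0.0, 4.4]
force: [-0.5, 2.3, 2.6]
grip_width: 0.0178
finger_force: 50.0
```

Call:
send_rows(moves=[{"x":0,"y":0,"z":-0.2,"grip":1,"roll":0},{"x":0,"y":0,"z":-0.4,"grip":1,"roll":0},{"x":0,"y":0,"z":-0.5,"grip":1,"roll":0},{"x":0,"y":0,"z":-0.5,"grip":1,"roll":0},{"x":0,"y":-0.6,"z":0,"grip":1,"roll":0},{"x":0,"y":-0.8,"z":0,"grip":1,"roll":0},{"x":0,"y":-0.8,"z":0,"grip":1,"roll":0},{"x":0,"y":-0.8,"z":0,"grip":1,"roll":0},{"x":0,"y":-0.4,"z":0,"grip":1,"roll":4.4},{"x":0,"y":0,"z":0,"grip":1,"roll":0},{"x":0,"y":0,"z":0,"grip":1,"roll":0}])

```text
time_s: 17.3
eef_pos: [0.4756, -0.2071, 0.0682]
tcp_rot: [179.9, -0.1, 0.0]
force: [0.0, 0.9, -1.4]
grip_width: 0.0177
finger_force: 50.0
```

```bash
python3 - <<'E'
from h import *
st()
for n in ("wrist","scene","side"):
    p=pic(n); cv2.imwrite(f"pics/{n}7.png",p["color"])
    tips(p,["spatula_handle","spatula_edge","spatula_heel","coaster1_mid"])
    coasters(p)
E
```

```text
17.3 [ 0.4756 -0.2071  0.0682] [ 1.799e+02 -1.000e-01  0.000e+00] [ 0.   0.9 -1.4] 0.0177 49.96328294277191
tip spatula_handle 0.63 [ 0.446 -0.207  0.114] [319. 321.]
tip spatula_edge 0.55 [ 0.575 -0.21   0.087] [326.  57.]
tip spatula_handle 0.54 [ 0.448 -0.209  0.109] [242. 177.]
tip spatula_edge 0.51 [ 0.579 -0.206  0.084] [229. 204.]
tip spatula_heel 0.61 [ 0.363 -0.208  0.082] [252. 172.]
tip coaster1_mid 0.53 [ 0.64  -0.067  0.012] [265. 237.]
C [ 0.667 -0.202] 320 [222. 236.]
C [ 0.646 -0.062] 327 [266. 238.]
C [0.67  0.066] 365 [303. 248.]
C [0.704 0.192] 410 [342. 261.]
tip spatula_handle 0.59 [ 0.451 -0.203  0.11 ] [350. 145.]
tip spatula_edge 0.6 [ 0.578 -0.205  0.077] [320. 139.]
tip spatula_edge 0.47 [ 0.676 -0.412 -0.004] [324. 118.]
tip spatula_edge 0.23 [ 0.684  0.407 -0.005] [198. 253.]
tip spatula_heel 0.62 [ 0.36  -0.211  0.078] [372. 159.]
tip coaster1_mid 0.57 [ 0.636 -0.065  0.003] [288. 170.]
tip coaster1_mid 0.25 [ 0.659 -0.209  0.003] [303. 146.]
C [ 0.657 -0.2  ] 222 [302. 145.]
C [ 0.636 -0.06 ] 257 [287. 168.]
C [0.659 0.069] 286 [262. 187.]
C [0.694 0.194] 315 [234. 206.]
```

View pics/wrist7.png

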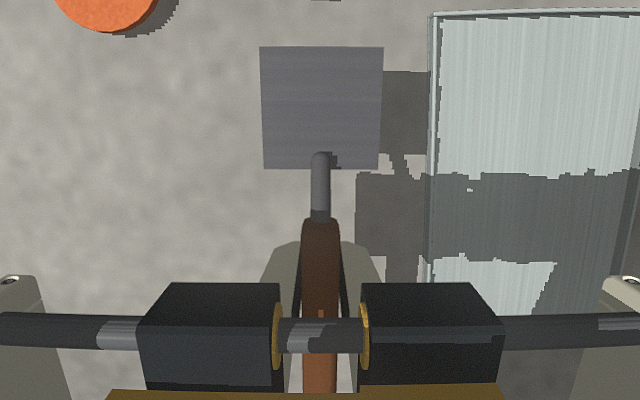

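Call:
send_rows(moves=[{"x":0.3,"y":-0.1,"z":0,"grip":1,"roll":0},{"x":0,"y":0,"z":0.5,"grip":1,"roll":0},{"x":0,"y":0,"z":0.5,"grip":1,"roll":0},{"x":0,"y":0,"z":0.4,"grip":1,"roll":0},{"x":0,"y":0,"z":0.2,"grip":1,"roll":0},{"x":0,"y":0,"z":0,"grip":1,"roll":0},{"x":0,"y":0,"z":0,"grip":1,"roll":0}])

```text
time_s: 18.92
eef_pos: [0.4908, -0.2004, -0.0122]
tcp_rot: [180.0, -0.1, 0.0]
force: [-0.7, -0.1, -1.4]
grip_width: 0.0176
finger_force: 50.0
```

Call:
send_rows(moves=[{"x":0.2,"y":0,"z":0,"grip":1,"roll":0},{"x":0.2,"y":0,"z":0,"grip":1,"roll":0},{"x":0.2,"y":0,"z":0,"grip":1,"roll":0},{"x":0.15,"y":0,"z":0,"grip":1,"roll":0},{"x":0.1,"y":0,"z":0,"grip":1,"roll":0},{"x":0,"y":0,"z":0,"grip":1,"roll":0}])

```text
time_s: 19.68
eef_pos: [0.5326, -0.2001, -0.013]
tcp_rot: [180.0, 0.0, 0.0]
force: [-1.0, 0.2, -1.1]
grip_width: 0.0177
finger_force: 50.0
```

```bash
python3 - <<'E'
from h import *
st()
ims=[]
for n in ("wrist","scene","side"):
    p=pic(n); ims.append(p)
    tips(p,["spatula_edge"])
    coasters(p)
a=cv2.resize(ims[1]["color"][195:265,170:310],(600,300),interpolation=cv2.INTER_CUBIC);b=cv2.resize(ims[2]["color"][100:200,240:440],(600,300),interpolation=cv2.INTER_CUBIC)
cv2.imwrite("pics/a8.png",np.vstack([a,b]))
E
```

```text
19.675 [ 0.5326 -0.2001 -0.013 ] [180.   0.   0.] [-1.   0.2 -1.1] 0.0177 49.96325612068176
C [ 0.454 -0.196] 446 [313. 374.]
tip spatula_edge 0.65 [ 0.638 -0.202  0.   ] [226. 234.]
tip spatula_edge 0.32 [ 0.663 -0.204  0.009] [222. 237.]
C [ 0.669 -0.202] 327 [222. 237.]
C [ 0.646 -0.062] 326 [266. 238.]
C [0.67  0.066] 362 [303. 248.]
C [0.704 0.192] 410 [342. 261.]
tip spatula_edge 0.74 [ 0.633 -0.202 -0.004] [307. 150.]
tip spatula_edge 0.69 [ 0.685  0.408 -0.003] [197. 253.]
C [ 0.659 -0.199] 214 [301. 145.]
C [ 0.636 -0.06 ] 258 [287. 168.]
C [0.659 0.069] 291 [262. 187.]
C [0.694 0.194] 316 [234. 206.]
```

View pics/a8.png

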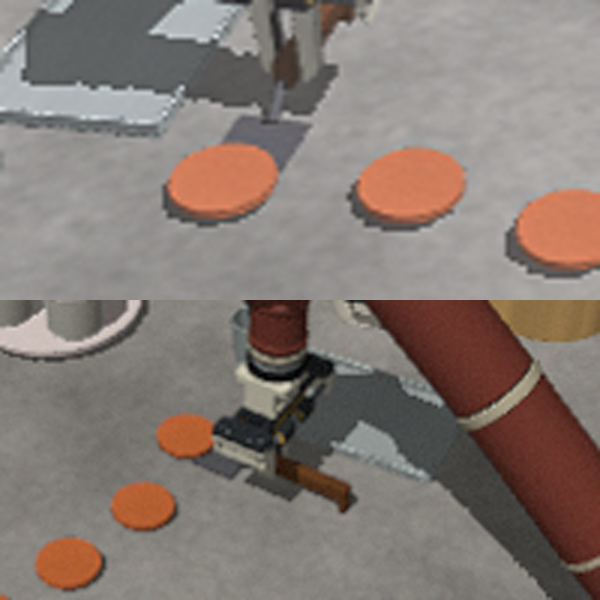

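Call:
send_rows(moves=[{"x":0.05,"y":0,"z":-0.16,"grip":1,"roll":0},{"x":0.05,"y":0,"z":-0.16,"grip":1,"roll":0},{"x":0.07,"y":0,"z":-0.12,"grip":1,"roll":0},{"x":0.08,"y":0,"z":-0.12,"grip":1,"roll":0},{"x":0.1,"y":0,"z":-0.14,"grip":1,"roll":0},{"x":0.1,"y":0,"z":-0.14,"grip":1,"roll":0}])

```text
time_s: 20.72
eef_pos: [0.5556, -0.2, 0.0296]
tcp_rot: [180.0, -0.0, 0.0]
force: [-0.1, -0.7, -2.7]
grip_width: 0.0172
finger_force: 50.0
```

```bash
cat >> h.py <<'E'
def chk(name,c,s):
    st(); ims=[]
    for n,q,h,w in (("scene",c,90,180),("side",s,90,180)):
        p=pic(n); coasters(p); tips(p,["spatula_edge"],n=1)
        u,v=map(int,q); ims.append(cv2.resize(p["color"][v-h//2:v+h//2,u-w//2:u+w//2],(600,300),interpolation=cv2.INTER_CUBIC))
    cv2.imwrite(f"pics/{name}.png",np.vstack(ims))
E
python3 - <<'E'
from h import *
chk("a9",(230,225),(310,145))
E
```

```text
20.725 [ 0.5556 -0.2     0.0296] [180.  -0.   0.] [-0.1 -0.7 -2.7] 0.0172 49.96285021305084
C [ 0.666 -0.216] 472 [218. 236.]
C [ 0.646 -0.062] 327 [266. 238.]
C [0.67  0.066] 365 [303. 248.]
C [0.704 0.192] 408 [342. 261.]
tip spatula_edge 0.63 [ 0.684 -0.409  0.   ] [162. 235.]
C [ 0.688 -0.214] 77 [297. 140.]
C [ 0.636 -0.06 ] 257 [287. 168.]
C [0.659 0.069] 288 [262. 187.]
C [0.694 0.194] 317 [234. 206.]
tip spatula_edge 0.62 [ 0.658 -0.2    0.041] [302. 140.]
```

View pics/a9.png

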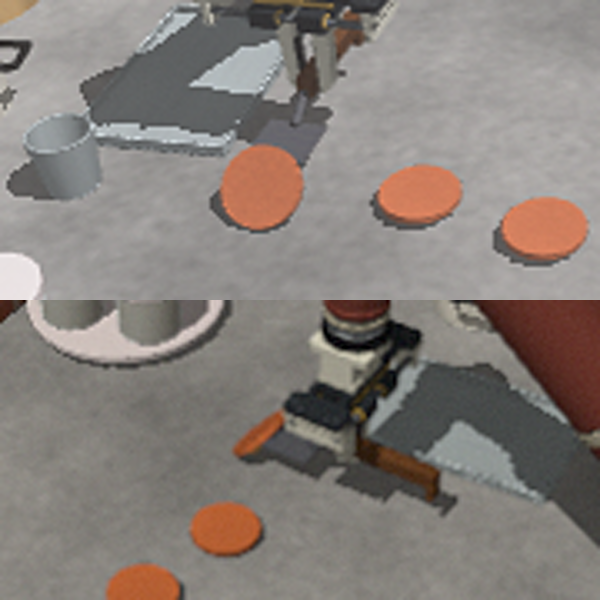

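Call:
send_rows(moves=[{"x":0.14,"y":0,"z":-0.11,"grip":1,"roll":0},{"x":0.14,"y":0,"z":-0.11,"grip":1,"roll":0},{"x":0.16,"y":0,"z":-0.07,"grip":1,"roll":0},{"x":0.16,"y":0,"z":-0.07,"grip":1,"roll":0},{"x":0.17,"y":0,"z":-0.02,"grip":1,"roll":0},{"x":0.17,"y":0,"z":0,"grip":1,"roll":0},{"x":0.2,"y":0,"z":0,"grip":1,"roll":0},{"x":0.2,"y":0,"z":0,"grip":1,"roll":0},{"x":0.2,"y":0,"z":0,"grip":1,"roll":0},{"x":0,"y":0,"z":0,"grip":1,"roll":0},{"x":0,"y":0,"z":0,"grip":1,"roll":0}])

```text
time_s: 22.3
eef_pos: [0.6323, -0.2001, 0.0482]
tcp_rot: [180.0, -0.0, 0.0]
force: [2.0, -0.1, 3.5]
grip_width: 0.0174
finger_force: 50.0
```

```bash
python3 - <<'E'
from h import *
chk("a10",(230,240),(300,145))
E
```

```text
22.3 [ 0.6323 -0.2001  0.0482] [180.  -0.   0.] [ 2.  -0.1  3.5] 0.0174 49.971574544906616
C [ 0.646 -0.062] 327 [266. 238.]
C [ 0.693 -0.223] 66 [212. 241.]
C [0.67  0.066] 364 [303. 248.]
C [0.704 0.192] 410 [342. 261.]
tip spatula_edge 0.74 [ 0.736 -0.204  0.066] [209. 238.]
C [ 0.636 -0.06 ] 258 [287. 168.]
C [0.659 0.069] 289 [262. 187.]
C [0.694 0.194] 316 [234. 206.]
tip spatula_edge 0.79 [ 0.734 -0.202  0.06 ] [286. 129.]
```

View pics/a10.png

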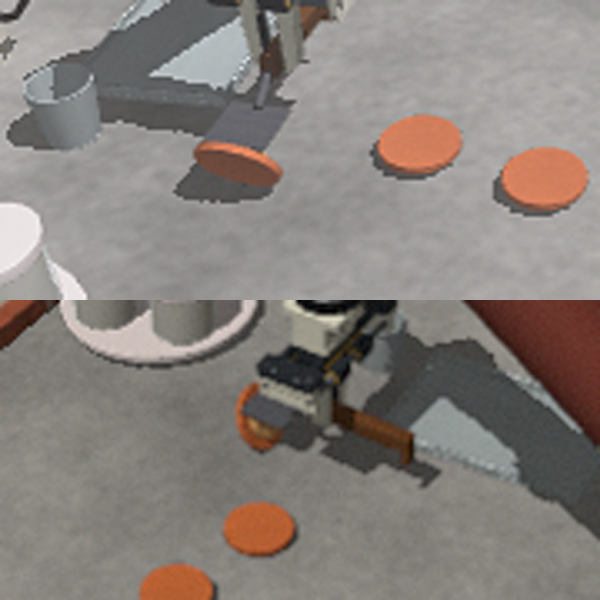

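Call:
send_rows(moves=[{"x":0.06,"y":0,"z":-0.06,"grip":1,"roll":0},{"x":0.1,"y":0,"z":-0.06,"grip":1,"roll":0},{"x":0.15,"y":0,"z":0,"grip":1,"roll":0},{"x":0.2,"y":0,"z":0,"grip":1,"roll":0},{"x":0.2,"y":0,"z":0,"grip":1,"roll":0},{"x":0,"y":0,"z":0,"grip":1,"roll":0},{"x":0,"y":0,"z":0,"grip":1,"roll":0}])

```text
time_s: 23.38
eef_pos: [0.6672, -0.2002, 0.054]
tcp_rot: [180.0, 0.0, 0.0]
force: [-0.3, -0.5, -1.3]
grip_width: 0.0178
finger_force: 50.0
```

```bash
python3 - <<'E'
from h import *
chk("a11",(230,240),(300,145))
E
```

```text
23.375 [ 0.6672 -0.2002  0.054 ] [180.   0.   0.] [-0.3 -0.5 -1.3] 0.0178 49.969425201416016
C [ 0.646 -0.062] 327 [266. 238.]
C [0.67  0.066] 364 [303. 248.]
C [ 0.778 -0.185] 178 [211. 261.]
C [0.704 0.192] 409 [342. 261.]
tip spatula_edge 0.69 [ 0.772 -0.2    0.068] [204. 245.]
C [ 0.742 -0.173] 84 [280. 141.]
C [ 0.636 -0.06 ] 256 [287. 168.]
C [0.659 0.069] 288 [262. 187.]
C [0.694 0.194] 316 [234. 206.]
tip spatula_edge 0.74 [ 0.77  -0.201  0.064] [278. 125.]
```

View pics/a11.png

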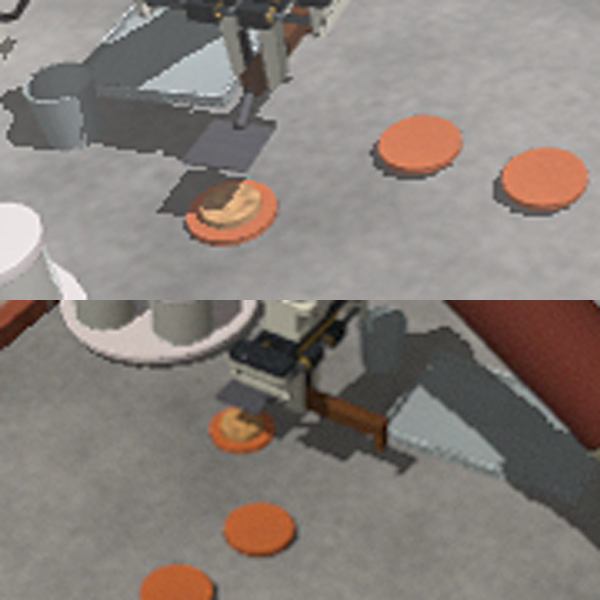

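Call:
send_rows(moves=[{"x":-0.4,"y":0,"z":-0.2,"grip":1,"roll":0},{"x":-0.68,"y":-0.55,"z":0,"grip":1,"roll":0},{"x":-0.68,"y":-0.55,"z":0,"grip":1,"roll":0},{"x":-0.68,"y":-0.55,"z":0,"grip":1,"roll":0},{"x":-0.68,"y":-0.55,"z":0,"grip":1,"roll":0},{"x":-0.68,"y":-0.58,"z":0,"grip":1,"roll":0},{"x":0,"y":0,"z":0,"grip":1,"roll":0}])

```text
time_s: 24.45
eef_pos: [0.4743, -0.058, 0.0641]
tcp_rot: [-179.8, 0.2, 0.1]
force: [0.1, 0.1, -1.4]
grip_width: 0.0174
finger_force: 50.0
```

```bash
cat >> h.py <<'E'
def cork(p,z=0.016):
    hsv=cv2.cvtColor(p["color"],cv2.COLOR_BGR2HSV)
    m=((hsv[...,0]>=9)&(hsv[...,0]<26)&(hsv[...,1]>60)&(hsv[...,1]<190)&(hsv[...,2]>120)).astype(np.uint8)
    n,l,s,c=cv2.connectedComponentsWithStats(m)
    for i in range(1,n):
        if 40<s[i,4]<900:
            w=pix2w(p,*c[i],z)
            if .3<w[0]<.95 and -.3<w[1]<.5: print("K",w[:2].round(3),s[i,4],c[i].round())
def look():
    st()
    for n in("scene","side"):
        p=pic(n); print(n); coasters(p); cork(p); tips(p,["spatula_edge","bowl_mid"],n=3)
E
python3 - <<'E'
from h import *
look()
E
```

```text
24.45 [ 0.4743 -0.058   0.0641] [-1.798e+02  2.000e-01  1.000e-01] [ 0.1  0.1 -1.4] 0.0174 49.969584345817566
scene
C [ 0.646 -0.062] 325 [266. 238.]
C [0.67  0.066] 365 [303. 248.]
C [ 0.775 -0.19 ] 196 [210. 260.]
C [0.704 0.192] 408 [342. 261.]
K [ 0.645 -0.065] 184 [265. 237.]
K [0.667 0.065] 186 [303. 247.]
K [ 0.762 -0.199] 270 [209. 256.]
K [0.697 0.189] 180 [341. 260.]
tip spatula_edge 0.71 [ 0.576 -0.057  0.08 ] [272. 209.]
tip bowl_mid 0.96 [0.371 0.567 0.022] [463. 209.]
tip bowl_mid 0.89 [0.203 0.344 0.026] [400. 178.]
tip bowl_mid 0.67 [0.469 0.357 0.027] [401. 218.]
side
C [ 0.74  -0.182] 109 [282. 140.]
C [ 0.636 -0.059] 255 [287. 168.]
C [0.659 0.069] 290 [262. 187.]
C [0.694 0.194] 316 [234. 206.]
K [ 0.748 -0.192] 210 [282. 138.]
K [ 0.637 -0.061] 238 [287. 168.]
K [0.66  0.069] 266 [262. 187.]
K [0.695 0.193] 306 [234. 205.]
tip spatula_edge 0.89 [ 0.582 -0.061  0.074] [299. 162.]
tip bowl_mid 0.96 [0.372 0.566 0.021] [245. 334.]
tip bowl_mid 0.77 [0.468 0.355 0.027] [260. 265.]
tip bowl_mid 0.62 [0.2   0.345 0.02 ] [336. 303.]
```

Call:
send_rows(moves=[{"x":0,"y":0.06,"z":0.5,"grip":1,"roll":0},{"x":0,"y":0,"z":0.5,"grip":1,"roll":0},{"x":0,"y":0,"z":0.34,"grip":1,"roll":0},{"x":0,"y":0,"z":0.2,"grip":1,"roll":0},{"x":0,"y":0,"z":0,"grip":1,"roll":0},{"x":0.2,"y":0,"z":0,"grip":1,"roll":0},{"x":0.2,"y":0,"z":0,"grip":1,"roll":0},{"x":0.2,"y":0,"z":0,"grip":1,"roll":0},{"x":0.1,"y":0,"z":0,"grip":1,"roll":0},{"x":0.08,"y":0,"z":0,"grip":1,"roll":0},{"x":0,"y":0,"z":0,"grip":1,"roll":0}])

```text
time_s: 26.12
eef_pos: [0.5167, -0.0641, -0.0129]
tcp_rot: [180.0, -0.0, 0.0]
force: [0.1, 0.1, -1.4]
grip_width: 0.0176
finger_force: 50.0
```

```bash
python3 - <<'E'
from h import *
look()
E
```

```text
26.125 [ 0.5167 -0.0641 -0.0129] [180.  -0.   0.] [ 0.1  0.1 -1.4] 0.0176 49.96963977813721
scene
C [ 0.652 -0.063] 333 [265. 239.]
C [0.67  0.066] 364 [303. 248.]
C [ 0.775 -0.19 ] 196 [210. 260.]
C [0.704 0.192] 409 [342. 261.]
K [ 0.651 -0.064] 206 [265. 239.]
K [0.667 0.064] 192 [302. 247.]
K [ 0.761 -0.2  ] 257 [209. 256.]
K [0.691 0.177] 110 [337. 258.]
K [0.71 0.21] 77 [348. 264.]
tip spatula_edge 0.71 [ 0.621 -0.068 -0.   ] [267. 236.]
tip spatula_edge 0.66 [ 0.68  -0.412  0.002] [162. 234.]
tip bowl_mid 0.93 [0.475 0.356 0.024] [401. 220.]
tip bowl_mid 0.76 [0.2   0.344 0.026] [400. 178.]
tip bowl_mid 0.7 [ 0.757 -0.204  0.011] [209. 257.]
side
C [ 0.741 -0.184] 115 [282. 140.]
C [ 0.643 -0.058] 244 [285. 168.]
C [0.659 0.069] 289 [262. 187.]
C [0.694 0.194] 316 [234. 206.]
K [ 0.747 -0.191] 221 [282. 138.]
K [ 0.644 -0.059] 239 [285. 167.]
K [0.659 0.07 ] 283 [262. 187.]
K [0.695 0.194] 296 [234. 205.]
tip spatula_edge 0.83 [ 0.616 -0.062 -0.005] [292. 174.]
tip bowl_mid 0.94 [0.374 0.568 0.022] [244. 334.]
tip bowl_mid 0.89 [0.2   0.347 0.02 ] [336. 303.]
tip bowl_mid 0.73 [0.47  0.355 0.025] [259. 265.]
```

Blade is against the pad (coaster nudged ~6 mm). Lift and turn.

Call:
send_rows(moves=[{"x":0.05,"y":0,"z":-0.16,"grip":1,"roll":0},{"x":0.05,"y":0,"z":-0.16,"grip":1,"roll":0},{"x":0.07,"y":0,"z":-0.12,"grip":1,"roll":0},{"x":0.08,"y":0,"z":-0.12,"grip":1,"roll":0},{"x":0.1,"y":0,"z":-0.14,"grip":1,"roll":0},{"x":0.1,"y":0,"z":-0.14,"grip":1,"roll":0},{"x":0.14,"y":0,"z":-0.11,"grip":1,"roll":0},{"x":0.14,"y":0,"z":-0.11,"grip":1,"roll":0},{"x":0.16,"y":0,"z":-0.08,"grip":1,"roll":0},{"x":0.16,"y":0,"z":-0.08,"grip":1,"roll":0},{"x":0.17,"y":0,"z":-0.04,"grip":1,"roll":0},{"x":0.17,"y":0,"z":-0.02,"grip":1,"roll":0}])

```text
time_s: 27.92
eef_pos: [0.5867, -0.0641, 0.0512]
tcp_rot: [180.0, -0.0, 0.0]
force: [0.2, -0.4, -1.5]
grip_width: 0.0177
finger_force: 50.0
```

Call:
send_rows(moves=[{"x":0.2,"y":0,"z":-0.02,"grip":1,"roll":0},{"x":0.2,"y":0,"z":0,"grip":1,"roll":0},{"x":0.2,"y":0,"z":0,"grip":1,"roll":0},{"x":0.2,"y":0,"z":0,"grip":1,"roll":0},{"x":0.2,"y":0,"z":0,"grip":1,"roll":0},{"x":0.2,"y":0,"z":0,"grip":1,"roll":0},{"x":0,"y":0,"z":0,"grip":1,"roll":0},{"x":0,"y":0,"z":0,"grip":1,"roll":0},{"x":0,"y":0,"z":0,"grip":1,"roll":0}])

```text
time_s: 29.05
eef_pos: [0.6456, -0.0641, 0.0522]
tcp_rot: [-180.0, 0.0, -0.0]
force: [-0.7, 0.2, -1.4]
grip_width: 0.0172
finger_force: 50.0
```

```bash
python3 - <<'E'
from h import *
look()
E
```

```text
29.05 [ 0.6456 -0.0641  0.0522] [-180.    0.   -0.] [-0.7  0.2 -1.4] 0.0172 49.969441294670105
scene
C [0.67  0.066] 365 [303. 248.]
C [ 0.775 -0.19 ] 197 [210. 260.]
C [ 0.763 -0.05 ] 185 [256. 264.]
C [0.704 0.192] 406 [342. 261.]
K [0.668 0.063] 213 [302. 247.]
K [ 0.765 -0.2  ] 295 [209. 257.]
K [ 0.754 -0.056] 259 [256. 261.]
K [0.696 0.191] 203 [342. 259.]
tip spatula_edge 0.79 [ 0.747 -0.063  0.069] [252. 246.]
tip bowl_mid 0.92 [0.473 0.358 0.026] [402. 219.]
tip bowl_mid 0.89 [0.375 0.568 0.021] [464. 210.]
tip bowl_mid 0.86 [0.2   0.344 0.022] [400. 178.]
side
C [ 0.728 -0.037] 102 [263. 163.]
C [0.659 0.069] 289 [262. 187.]
C [0.694 0.194] 318 [234. 206.]
K [ 0.733 -0.045] 169 [264. 161.]
K [0.66 0.07] 277 [262. 187.]
K [0.695 0.193] 297 [234. 205.]
tip spatula_edge 0.71 [ 0.751 -0.065  0.064] [262. 147.]
tip spatula_edge 0.53 [ 0.736 -0.064  0.005] [266. 160.]
tip spatula_edge 0.44 [0.698 0.19  0.008] [234. 206.]
tip bowl_mid 0.98 [0.469 0.358 0.022] [259. 266.]
tip bowl_mid 0.75 [0.2   0.347 0.02 ] [336. 303.]
tip bowl_mid 0.6 [0.371 0.568 0.021] [245. 335.]
```

Call:
send_rows(moves=[{"x":-0.71,"y":0,"z":-0.2,"grip":1,"roll":0},{"x":-0.74,"y":-0.86,"z":0,"grip":1,"roll":0},{"x":-0.74,"y":-0.88,"z":0,"grip":1,"roll":0},{"x":-0.74,"y":-0.88,"z":0,"grip":1,"roll":0},{"x":0,"y":0,"z":0.5,"grip":1,"roll":0},{"x":0,"y":0,"z":0.5,"grip":1,"roll":0},{"x":0,"y":0,"z":0.3,"grip":1,"roll":0},{"x":0,"y":0,"z":0.2,"grip":1,"roll":0},{"x":0,"y":0,"z":0,"grip":1,"roll":0}])

```text
time_s: 30.48
eef_pos: [0.4994, 0.0665, -0.0132]
tcp_rot: [180.0, 0.0, -0.0]
force: [-0.1, 0.6, -1.2]
grip_width: 0.0176
finger_force: 50.0
```

```bash
python3 - <<'E'
from h import *
look()
E
```

```text
30.475 [ 0.4994  0.0665 -0.0132] [180.   0.  -0.] [-0.1  0.6 -1.2] 0.0176 49.96952176094055
scene
C [0.67  0.066] 363 [303. 248.]
C [ 0.775 -0.19 ] 196 [210. 260.]
C [ 0.76  -0.055] 204 [255. 263.]
C [0.704 0.192] 410 [342. 261.]
K [0.669 0.064] 204 [302. 248.]
K [ 0.763 -0.201] 280 [209. 257.]
K [ 0.747 -0.059] 278 [256. 260.]
K [0.688 0.172] 84 [336. 257.]
K [0.702 0.21 ] 102 [348. 262.]
tip spatula_edge 0.74 [0.603 0.064 0.001] [308. 238.]
tip bowl_mid 0.81 [0.202 0.343 0.026] [399. 178.]
tip bowl_mid 0.78 [0.47  0.358 0.029] [402. 217.]
tip bowl_mid 0.57 [0.373 0.568 0.022] [464. 210.]
side
C [ 0.753 -0.169] 65 [277. 141.]
C [ 0.726 -0.047] 133 [265. 161.]
C [0.659 0.069] 290 [262. 187.]
C [0.694 0.194] 316 [234. 206.]
K [ 0.756 -0.182] 131 [278. 139.]
K [ 0.732 -0.054] 236 [265. 160.]
K [0.66 0.07] 275 [262. 187.]
K [0.695 0.192] 295 [234. 205.]
tip spatula_edge 0.54 [ 0.6    0.071 -0.003] [276. 197.]
tip spatula_edge 0.51 [ 0.389  0.063 -0.001] [328. 219.]
tip bowl_mid 0.86 [0.201 0.347 0.019] [335. 304.]
tip bowl_mid 0.57 [0.469 0.356 0.024] [260. 266.]
tip bowl_mid 0.55 [0.373 0.569 0.021] [244. 335.]
```

Call:
send_rows(moves=[{"x":0.2,"y":0,"z":0,"grip":1,"roll":0},{"x":0.2,"y":0,"z":0,"grip":1,"roll":0},{"x":0.2,"y":0,"z":0,"grip":1,"roll":0},{"x":0.1,"y":0,"z":0,"grip":1,"roll":0},{"x":0.05,"y":0,"z":0,"grip":1,"roll":0},{"x":0,"y":0,"z":0,"grip":1,"roll":0},{"x":0.05,"y":0,"z":-0.16,"grip":1,"roll":0},{"x":0.05,"y":0,"z":-0.16,"grip":1,"roll":0},{"x":0.07,"y":0,"z":-0.12,"grip":1,"roll":0},{"x":0.08,"y":0,"z":-0.12,"grip":1,"roll":0},{"x":0.1,"y":0,"z":-0.14,"grip":1,"roll":0},{"x":0.1,"y":0,"z":-0.14,"grip":1,"roll":0}])

```text
time_s: 32.28
eef_pos: [0.56, 0.0669, 0.0296]
tcp_rot: [180.0, -0.0, 0.0]
force: [-0.0, 0.0, -2.3]
grip_width: 0.0178
finger_force: 50.0
```

Call:
send_rows(moves=[{"x":0.14,"y":0,"z":-0.11,"grip":1,"roll":0},{"x":0.14,"y":0,"z":-0.11,"grip":1,"roll":0},{"x":0.16,"y":0,"z":-0.08,"grip":1,"roll":0},{"x":0.16,"y":0,"z":-0.08,"grip":1,"roll":0},{"x":0.17,"y":0,"z":-0.04,"grip":1,"roll":0},{"x":0.17,"y":0,"z":-0.02,"grip":1,"roll":0},{"x":0.2,"y":0,"z":-0.02,"grip":1,"roll":0},{"x":0.2,"y":0,"z":0,"grip":1,"roll":0},{"x":0.2,"y":0,"z":0,"grip":1,"roll":0},{"x":0.2,"y":0,"z":0,"grip":1,"roll":0},{"x":0.2,"y":0,"z":0,"grip":1,"roll":0},{"x":0,"y":0,"z":0,"grip":1,"roll":0}])

```text
time_s: 33.78
eef_pos: [0.6572, 0.0668, 0.052]
tcp_rot: [180.0, -0.0, 0.0]
force: [0.6, -0.0, -2.4]
grip_width: 0.0178
finger_force: 50.0
```

```bash
python3 - <<'E'
from h import *
look()
E
```

```text
33.775 [0.6572 0.0668 0.052 ] [180.  -0.   0.] [ 0.6 -0.  -2.4] 0.0178 49.96956825256348
scene
C [ 0.775 -0.19 ] 196 [210. 260.]
C [ 0.76  -0.054] 207 [255. 263.]
C [0.704 0.192] 410 [342. 261.]
C [0.785 0.077] 205 [296. 275.]
K [ 0.763 -0.199] 282 [209. 257.]
K [ 0.75 -0.06] 322 [255. 260.]
K [0.699 0.192] 227 [342. 260.]
K [0.773 0.071] 317 [296. 272.]
tip spatula_edge 0.76 [0.762 0.066 0.068] [294. 256.]
tip bowl_mid 0.89 [0.372 0.566 0.021] [463. 210.]
tip bowl_mid 0.89 [0.203 0.346 0.025] [400. 178.]
tip bowl_mid 0.83 [0.45  0.379 0.028] [408. 215.]
side
C [ 0.796 -0.43 ] 72 [303. 103.]
C [0.749 0.093] 105 [239. 182.]
C [0.694 0.194] 316 [234. 206.]
K [ 0.737 -0.207] 102 [286. 137.]
K [ 0.708 -0.062] 51 [272. 161.]
K [0.754 0.085] 184 [239. 180.]
K [0.695 0.193] 310 [234. 205.]
tip spatula_edge 0.52 [0.755 0.067 0.059] [240. 169.]
tip spatula_edge 0.33 [ 0.752 -0.207  0.004] [283. 138.]
tip bowl_mid 0.91 [0.369 0.571 0.021] [245. 336.]
tip bowl_mid 0.84 [0.201 0.346 0.02 ] [336. 303.]
tip bowl_mid 0.82 [0.448 0.377 0.022] [261. 274.]
```

Call:
send_rows(moves=[{"x":-0.63,"y":0,"z":-0.2,"grip":1,"roll":0},{"x":-0.6,"y":-0.84,"z":0,"grip":1,"roll":0},{"x":-0.6,"y":-0.84,"z":0,"grip":1,"roll":0},{"x":-0.6,"y":-0.84,"z":0,"grip":1,"roll":0},{"x":0,"y":0,"z":0.5,"grip":1,"roll":0},{"x":0,"y":0,"z":0.5,"grip":1,"roll":0},{"x":0,"y":0,"z":0.3,"grip":1,"roll":0},{"x":0,"y":0,"z":0.2,"grip":1,"roll":0},{"x":0,"y":0,"z":0,"grip":1,"roll":0}])

```text
time_s: 35.2
eef_pos: [0.5349, 0.1926, -0.0132]
tcp_rot: [180.0, 0.0, -0.0]
force: [-0.1, 0.3, -1.5]
grip_width: 0.0177
finger_force: 50.0
```

```bash
python3 - <<'E'
from h import *
look()
E
```

```text
35.2 [ 0.5349  0.1926 -0.0132] [180.   0.  -0.] [-0.1  0.3 -1.5] 0.0177 49.969539642333984
scene
C [ 0.775 -0.19 ] 194 [210. 260.]
C [ 0.76  -0.054] 205 [255. 263.]
C [0.704 0.192] 410 [342. 261.]
C [0.782 0.073] 224 [296. 275.]
K [ 0.761 -0.198] 275 [210. 256.]
K [ 0.749 -0.061] 301 [254. 260.]
K [0.698 0.191] 252 [342. 260.]
K [0.771 0.068] 354 [295. 271.]
tip spatula_edge 0.81 [ 0.637  0.192 -0.001] [345. 251.]
tip bowl_mid 0.91 [0.372 0.568 0.02 ] [463. 210.]
tip bowl_mid 0.91 [0.2   0.346 0.024] [400. 178.]
tip bowl_mid 0.63 [0.452 0.381 0.028] [409. 215.]
side
C [ 0.743 -0.49 ] 67 [320. 100.]
C [ 0.688 -0.362] 277 [316. 120.]
C [0.748 0.08 ] 144 [241. 180.]
C [0.694 0.194] 317 [234. 206.]
K [0.753 0.075] 258 [241. 178.]
K [0.695 0.194] 298 [234. 205.]
tip spatula_edge 0.67 [ 0.639  0.193 -0.002] [247. 215.]
tip spatula_edge 0.5 [ 0.487 -0.379 -0.   ] [361. 137.]
tip bowl_mid 0.81 [0.202 0.348 0.019] [335. 303.]
tip bowl_mid 0.74 [0.371 0.569 0.02 ] [245. 335.]
```

Call:
send_rows(moves=[{"x":0.2,"y":0,"z":0,"grip":1,"roll":0},{"x":0.2,"y":0,"z":0,"grip":1,"roll":0},{"x":0.2,"y":0,"z":0,"grip":1,"roll":0},{"x":0.1,"y":0,"z":0,"grip":1,"roll":0},{"x":0.06,"y":0,"z":0,"grip":1,"roll":0},{"x":0,"y":0,"z":0,"grip":1,"roll":0},{"x":0.05,"y":0,"z":-0.16,"grip":1,"roll":0},{"x":0.05,"y":0,"z":-0.16,"grip":1,"roll":0},{"x":0.07,"y":0,"z":-0.12,"grip":1,"roll":0},{"x":0.08,"y":0,"z":-0.12,"grip":1,"roll":0},{"x":0.1,"y":0,"z":-0.14,"grip":1,"roll":0},{"x":0.1,"y":0,"z":-0.14,"grip":1,"roll":0}])

```text
time_s: 37.0
eef_pos: [0.596, 0.1929, 0.0296]
tcp_rot: [180.0, -0.0, 0.0]
force: [-0.1, -0.3, -2.0]
grip_width: 0.0175
finger_force: 50.0
```

Call:
send_rows(moves=[{"x":0.14,"y":0,"z":-0.11,"grip":1,"roll":0},{"x":0.14,"y":0,"z":-0.11,"grip":1,"roll":0},{"x":0.16,"y":0,"z":-0.08,"grip":1,"roll":0},{"x":0.16,"y":0,"z":-0.08,"grip":1,"roll":0},{"x":0.17,"y":0,"z":-0.04,"grip":1,"roll":0},{"x":0.17,"y":0,"z":-0.02,"grip":1,"roll":0},{"x":0.2,"y":0,"z":-0.02,"grip":1,"roll":0},{"x":0.2,"y":0,"z":0,"grip":1,"roll":0},{"x":0.2,"y":0,"z":0,"grip":1,"roll":0},{"x":0.2,"y":0,"z":0,"grip":1,"roll":0},{"x":0.2,"y":0,"z":0,"grip":1,"roll":0},{"x":0,"y":0,"z":0,"grip":1,"roll":0}])

```text
time_s: 38.5
eef_pos: [0.6932, 0.1926, 0.052]
tcp_rot: [180.0, -0.0, 0.0]
force: [-0.2, 0.1, -1.8]
grip_width: 0.0177
finger_force: 50.0
```

Call:
send_rows(moves=[{"x":-0.7,"y":0,"z":-0.4,"grip":1,"roll":0},{"x":-0.8,"y":0,"z":0,"grip":1,"roll":0},{"x":-0.8,"y":0,"z":0,"grip":1,"roll":0},{"x":-0.6,"y":0,"z":0,"grip":1,"roll":0}])

```text
time_s: 39.0
eef_pos: [0.5452, 0.1933, 0.0723]
tcp_rot: [-180.0, 0.1, 0.0]
force: [-0.6, 0.2, -1.6]
grip_width: 0.018
finger_force: 50.0
```

```bash
python3 - <<'E'
from h import *
look()
p=pic("scene"); cv2.imwrite("pics/s12.png",p["color"]); tips(p,["tray"])
E
```

```text
39.0 [0.5452 0.1933 0.0723] [-1.8e+02  1.0e-01  0.0e+00] [-0.6  0.2 -1.6] 0.018 49.96952712535858
scene
C [ 0.775 -0.19 ] 194 [210. 260.]
C [ 0.76  -0.055] 204 [255. 263.]
C [0.782 0.073] 226 [296. 275.]
C [0.816 0.195] 253 [336. 290.]
K [ 0.762 -0.199] 269 [209. 256.]
K [ 0.747 -0.059] 290 [255. 260.]
K [0.769 0.068] 340 [295. 271.]
K [0.803 0.193] 364 [336. 287.]
tip spatula_edge 0.69 [0.65  0.192 0.087] [345. 231.]
tip bowl_mid 0.8 [0.201 0.343 0.023] [400. 178.]
tip bowl_mid 0.72 [0.453 0.38  0.028] [409. 216.]
tip bowl_mid 0.4 [ 0.742 -0.063  0.011] [255. 259.]
side
C [ 0.667 -0.499] 253 [336. 104.]
C [ 0.635 -0.396] 88 [331. 120.]
C [0.749 0.084] 130 [240. 180.]
C [0.783 0.206] 156 [212. 198.]
K [ 0.726 -0.171] 52 [283. 143.]
K [0.754 0.075] 250 [240. 178.]
K [0.787 0.2  ] 263 [212. 196.]
tip spatula_edge 0.61 [0.649 0.19  0.083] [243. 197.]
tip bowl_mid 0.94 [0.199 0.349 0.022] [336. 304.]
tip bowl_mid 0.81 [0.372 0.568 0.022] [245. 334.]
tip bowl_mid 0.71 [0.449 0.378 0.024] [261. 274.]
tip tray 0.91 [ 0.488 -0.375  0.001] [200. 203.]
```

Call:
send_rows(moves=[{"x":-0.09,"y":0.94,"z":0,"grip":1,"roll":0},{"x":-0.09,"y":0.94,"z":0,"grip":1,"roll":0},{"x":-0.09,"y":0.94,"z":0,"grip":1,"roll":0},{"x":-0.09,"y":0.94,"z":0,"grip":1,"roll":0},{"x":-0.09,"y":0.94,"z":0,"grip":1,"roll":0},{"x":-0.09,"y":0.94,"z":0,"grip":1,"roll":0},{"x":-0.1,"y":0.94,"z":0,"grip":1,"roll":0},{"x":-0.1,"y":0.94,"z":0,"grip":1,"roll":0},{"x":-0.1,"y":0.94,"z":0,"grip":1,"roll":0},{"x":-0.1,"y":0.94,"z":0,"grip":1,"roll":0},{"x":-0.1,"y":0.94,"z":0,"grip":1,"roll":0},{"x":-0.1,"y":0.94,"z":0,"grip":1,"roll":-4.4}])

```text
time_s: 40.9
eef_pos: [0.4906, -0.3734, 0.0719]
tcp_rot: [180.0, 0.0, 4.5]
force: [-0.2, 0.1, -2.4]
grip_width: 0.0175
finger_force: 50.0
```

```bash
python3 - <<'E'
from h import *
look()
E
```

```text
40.9 [ 0.4906 -0.3734  0.0719] [180.    0.    4.5] [-0.2  0.1 -2.4] 0.0175 49.970548152923584
scene
C [ 0.775 -0.19 ] 196 [210. 260.]
C [ 0.76  -0.055] 200 [255. 263.]
C [0.782 0.073] 225 [295. 275.]
C [0.817 0.195] 252 [336. 290.]
K [ 0.761 -0.198] 270 [210. 256.]
K [ 0.747 -0.061] 287 [255. 260.]
K [0.77  0.068] 343 [295. 271.]
K [0.805 0.193] 375 [336. 287.]
tip spatula_edge 0.82 [ 0.594 -0.364  0.088] [183. 200.]
tip bowl_mid 0.81 [0.374 0.567 0.021] [463. 210.]
tip bowl_mid 0.64 [0.2   0.345 0.026] [400. 178.]
tip bowl_mid 0.43 [ 0.687  0.405 -0.005] [415. 273.]
side
C [ 0.742 -0.184] 114 [282. 140.]
C [ 0.727 -0.048] 134 [265. 161.]
C [0.748 0.08 ] 144 [241. 180.]
C [0.784 0.206] 151 [212. 198.]
K [ 0.748 -0.193] 204 [282. 138.]
K [ 0.732 -0.055] 232 [265. 160.]
K [0.753 0.074] 244 [241. 178.]
K [0.789 0.2  ] 265 [212. 196.]
tip spatula_edge 0.78 [ 0.592 -0.367  0.08 ] [338. 115.]
tip bowl_mid 0.96 [0.373 0.567 0.02 ] [245. 334.]
tip bowl_mid 0.72 [0.449 0.378 0.024] [261. 273.]
tip bowl_mid 0.62 [0.204 0.347 0.019] [335. 303.]
```

Call:
send_rows(moves=[{"x":-0.04,"y":0,"z":0.5,"grip":1,"roll":0},{"x":0,"y":0,"z":0.5,"grip":1,"roll":0},{"x":0,"y":0,"z":0.4,"grip":1,"roll":0},{"x":0,"y":0,"z":0.2,"grip":1,"roll":0},{"x":0,"y":0,"z":0.09,"grip":1,"roll":0},{"x":0,"y":0,"z":0,"grip":1,"roll":0},{"x":0,"y":0,"z":0,"grip":0.4,"roll":0},{"x":0,"y":0,"z":0,"grip":0.4,"roll":0},{"x":0,"y":0,"z":0,"grip":0.4,"roll":0},{"x":0,"y":0,"z":0,"grip":0.4,"roll":0},{"x":0,"y":0,"z":0,"grip":0.4,"roll":0},{"x":0,"y":0,"z":0,"grip":0.4,"roll":0}])

```text
time_s: 42.7
eef_pos: [0.4886, -0.3712, -0.0124]
tcp_rot: [-180.0, 0.0, 4.4]
force: [0.3, -1.1, 0.7]
grip_width: 0.0562
finger_force: 0.0
```

Call:
send_rows(moves=[{"x":0,"y":0,"z":-0.5,"grip":0.4,"roll":0},{"x":0,"y":0,"z":-1,"grip":0.4,"roll":0},{"x":0,"y":0,"z":-1,"grip":0.4,"roll":0},{"x":0,"y":0,"z":-1,"grip":0.4,"roll":0},{"x":0,"y":0,"z":0,"grip":0.4,"roll":0}])

```text
time_s: 43.32
eef_pos: [0.4902, -0.3739, 0.1673]
tcp_rot: [179.6, -0.4, 4.4]
force: [-0.6, -0.4, -1.3]
grip_width: 0.0556
finger_force: 0.0
```

```bash
python3 - <<'E'
from h import *
st()
for n in("scene","side","wrist"):
    p=pic(n); print(n);tips(p,["spatula_edge","spatula_heel","spatula_handle","tray"],n=1); tips(p,["bowl_mid","bowl_bar"],n=5);tips(p,["bowl_mid","bowl_bar"],"find_in",n=5)
E
```

```text
43.325 [ 0.4902 -0.3739  0.1673] [179.6  -0.4   4.4] [-0.6 -0.4 -1.3] 0.0556 0.0
scene
tip spatula_edge 0.79 [ 0.59  -0.367  0.001] [188. 220.]
tip spatula_heel 0.78 [ 0.379 -0.379  0.004] [212. 187.]
tip spatula_handle 0.8 [ 0.468 -0.373  0.029] [201. 194.]
tip bowl_mid 0.95 [0.372 0.569 0.021] [464. 210.]
tip bowl_mid 0.77 [0.449 0.38  0.027] [408. 215.]
tip bowl_mid 0.7 [0.199 0.346 0.024] [400. 178.]
tip bowl_bar 0.91 [0.366 0.347 0.024] [399. 201.]
tip bowl_bar 0.81 [0.182 0.255 0.022] [377. 174.]
tip bowl_bar 0.79 [0.39  0.655 0.017] [490. 217.]
tip bowl_bar 0.43 [ 0.742 -0.069  0.011] [253. 259.]
fin bowl_mid 0.83 [0.174 0.344 0.027] [400. 174.]
fin bowl_mid 0.82 [0.426 0.383 0.031] [410. 210.]
fin bowl_mid 0.65 [0.349 0.576 0.028] [466. 205.]
fin bowl_bar 0.96 [0.422 0.382 0.026] [409. 211.]
fin bowl_bar 0.69 [0.351 0.577 0.023] [466. 206.]
fin bowl_bar 0.69 [0.176 0.339 0.029] [399. 174.]
side
tip spatula_edge 0.92 [ 0.59  -0.364 -0.001] [337. 131.]
tip spatula_heel 0.8 [ 0.375 -0.384  0.001] [386. 146.]
tip spatula_handle 0.92 [ 0.466 -0.374  0.031] [365. 134.]
tip tray 0.7
[... 209 characters left out ...]
2 0.258 0.021] [355. 284.]
tip bowl_bar 0.86 [0.37  0.344 0.024] [288. 277.]
tip bowl_bar 0.77 [0.393 0.653 0.023] [221. 355.]
fin bowl_mid 0.88 [0.458 0.361 0.021] [261. 269.]
fin bowl_mid 0.85 [0.204 0.332 0.014] [337. 300.]
fin bowl_mid 0.73 [0.383 0.564 0.017] [243. 332.]
fin bowl_bar 0.89 [0.46  0.366 0.017] [260. 270.]
fin bowl_bar 0.79 [0.389 0.56  0.015] [242. 330.]
fin bowl_bar 0.7 [0.205 0.33  0.011] [337. 300.]
wrist
tip spatula_edge 0.7 [ 0.592 -0.367  0.006] [324.  74.]
tip spatula_handle 0.9 [ 0.461 -0.377  0.031] [324. 211.]
tip tray 0.95 [ 0.488 -0.376  0.002] [325. 179.]
tip bowl_bar 0.61 [ 0.462 -0.377  0.031] [323. 210.]
tip bowl_bar 0.18 [ 0.489 -0.375  0.001] [323. 177.]
```

Call:
send_rows(moves=[{"x":0,"y":0,"z":0,"grip":0.25,"roll":-9},{"x":0,"y":0,"z":0,"grip":0.25,"roll":-9},{"x":0.48,"y":-0.82,"z":0,"grip":0.25,"roll":0},{"x":0.48,"y":-0.82,"z":0,"grip":0.25,"roll":0},{"x":0.48,"y":-0.82,"z":0,"grip":0.25,"roll":0},{"x":0.48,"y":-0.82,"z":0,"grip":0.25,"roll":0},{"x":0.48,"y":-0.82,"z":0,"grip":0.25,"roll":0},{"x":0.48,"y":-0.82,"z":0,"grip":0.25,"roll":0},{"x":0.48,"y":-0.82,"z":0,"grip":0.25,"roll":0},{"x":0.48,"y":-0.82,"z":0,"grip":0.25,"roll":0},{"x":0.48,"y":-0.82,"z":0,"grip":0.25,"roll":0}])

```text
time_s: 46.05
eef_pos: [0.5478, 0.0538, 0.1629]
tcp_rot: [180.0, -0.0, 22.4]
force: [0.6, -1.1, -0.3]
grip_width: 0.0697
finger_force: 0.0
```

Call:
send_rows(moves=[{"x":-0.14,"y":-0.86,"z":0,"grip":0.25,"roll":0},{"x":-0.14,"y":-0.86,"z":0,"grip":0.25,"roll":0},{"x":-0.14,"y":-0.86,"z":0,"grip":0.25,"roll":0},{"x":-0.14,"y":-0.86,"z":0,"grip":0.25,"roll":0},{"x":-0.14,"y":-0.86,"z":0,"grip":0.25,"roll":0},{"x":-0.14,"y":-0.86,"z":0,"grip":0.25,"roll":0},{"x":-0.14,"y":-0.86,"z":0,"grip":0.25,"roll":0},{"x":-0.14,"y":-0.86,"z":0,"grip":0.25,"roll":0},{"x":0,"y":0,"z":0,"grip":0.25,"roll":0}])

```text
time_s: 47.18
eef_pos: [0.3619, 0.3527, 0.1621]
tcp_rot: [-179.9, 0.1, 22.9]
force: [-0.2, -0.1, -0.3]
grip_width: 0.07
finger_force: 0.0
```

```bash
python3 - <<'E'
from h import *
st()
for n in("wrist","scene"):
    p=pic(n); print(n); tips(p,["bowl_mid","bowl_bar"],n=5)
    cv2.imwrite(f"pics/{n}13.png",p["color"])
E
```

```text
47.175 [0.3619 0.3527 0.1621] [-1.799e+02  1.000e-01  2.290e+01] [-0.2 -0.1 -0.3] 0.07 0.0
wrist
tip bowl_mid 0.91 [0.454 0.378 0.025] [334.  81.]
tip bowl_mid 0.91 [0.376 0.566 0.025] [115.  83.]
tip bowl_mid 0.61 [0.199 0.347 0.025] [268. 315.]
tip bowl_bar 0.88 [0.372 0.342 0.025] [334. 177.]
tip bowl_bar 0.85 [0.389 0.654 0.025] [31. 33.]
tip bowl_bar 0.56 [0.183 0.257 0.02 ] [335. 349.]
scene
tip bowl_mid 0.93 [0.452 0.38  0.028] [409. 215.]
tip bowl_mid 0.72 [0.377 0.569 0.022] [464. 210.]
tip bowl_mid 0.7 [0.203 0.344 0.025] [400. 178.]
tip bowl_bar 0.89 [0.39  0.654 0.02 ] [490. 216.]
tip bowl_bar 0.86 [0.367 0.346 0.023] [399. 202.]
tip bowl_bar 0.58 [0.185 0.255 0.023] [378. 174.]
tip bowl_bar 0.4 [ 0.755 -0.202  0.011] [210. 256.]
```

View pics/wrist13.png

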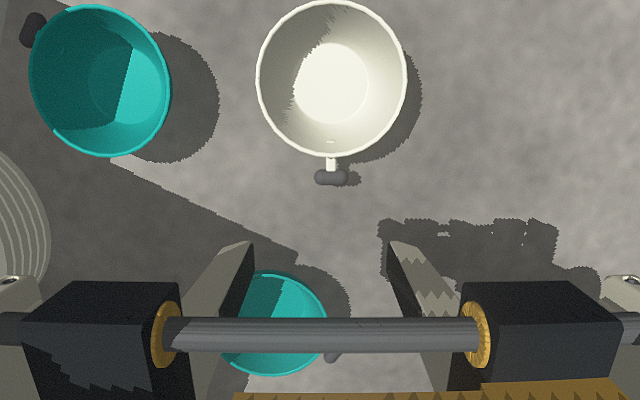

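Call:
send_rows(moves=[{"x":0.07,"y":0.2,"z":0,"grip":0.25,"roll":0},{"x":0,"y":0,"z":0.9,"grip":0.25,"roll":0},{"x":0,"y":0,"z":0.9,"grip":0.25,"roll":0},{"x":0,"y":0,"z":0.9,"grip":0.25,"roll":0},{"x":0,"y":0,"z":0.5,"grip":0.25,"roll":0},{"x":0,"y":0,"z":0.3,"grip":0.25,"roll":0},{"x":0,"y":0,"z":0.1,"grip":0.25,"roll":0},{"x":0,"y":0,"z":0,"grip":0.25,"roll":0}], grip_force=5)

```text
time_s: 48.48
eef_pos: [0.3723, 0.3411, -0.0169]
tcp_rot: [-180.0, -0.1, 22.4]
force: [0.1, -0.0, -0.6]
grip_width: 0.0694
finger_force: 0.0
```

Call:
send_rows(moves=[{"x":0,"y":0,"z":0,"grip":1,"roll":0},{"x":0,"y":0,"z":0,"grip":1,"roll":0},{"x":0,"y":0,"z":0,"grip":1,"roll":0},{"x":0,"y":0,"z":0,"grip":1,"roll":0},{"x":0,"y":0,"z":0,"grip":1,"roll":0},{"x":0,"y":0,"z":0,"grip":1,"roll":0},{"x":0,"y":0,"z":0,"grip":1,"roll":0},{"x":0,"y":0,"z":0,"grip":1,"roll":0}], grip_force=6)

```text
time_s: 49.48
eef_pos: [0.3715, 0.3411, -0.0174]
tcp_rot: [-180.0, 0.0, 22.4]
force: [-0.9, 2.1, 1.1]
grip_width: 0.0331
finger_force: 6.0
```

Call:
send_rows(moves=[{"x":0,"y":0,"z":-0.2,"grip":1,"roll":0},{"x":0,"y":0,"z":-0.3,"grip":1,"roll":0},{"x":0,"y":0,"z":-0.4,"grip":1,"roll":0},{"x":0,"y":0,"z":-0.4,"grip":1,"roll":0},{"x":0,"y":0,"z":-0.4,"grip":1,"roll":0},{"x":0,"y":0,"z":-0.4,"grip":1,"roll":0},{"x":0,"y":0,"z":-0.4,"grip":1,"roll":0},{"x":0,"y":0,"z":-0.4,"grip":1,"roll":0},{"x":0,"y":0,"z":-0.4,"grip":1,"roll":0},{"x":0,"y":0,"z":-0.2,"grip":1,"roll":0},{"x":0,"y":0,"z":0,"grip":1,"roll":0},{"x":0,"y":0,"z":0,"grip":1,"roll":0}])

```text
time_s: 50.98
eef_pos: [0.3708, 0.3406, 0.157]
tcp_rot: [180.0, 0.1, 22.4]
force: [-0.3, -0.0, -1.9]
grip_width: 0.0331
finger_force: 6.0
```

```bash
python3 - <<'E'
from h import *
st()
for n in("wrist","scene","side"):
    p=pic(n); print(n); tips(p,["bowl_mid","bowl_bar"],n=5)
    cv2.imwrite(f"pics/{n}14.png",p["color"])
E
```

```text
50.975 [0.3708 0.3406 0.157 ] [1.80e+02 1.00e-01 2.24e+01] [-0.3 -0.  -1.9] 0.0331 5.999944657087326
wrist
tip bowl_mid 0.81 [0.372 0.343 0.108] [318. 207.]
tip bowl_mid 0.68 [0.37  0.569 0.024] [93. 94.]
tip bowl_bar 0.82 [0.377 0.34  0.196] [326. 254.]
tip bowl_bar 0.64 [0.18  0.261 0.022] [321. 356.]
tip bowl_bar 0.61 [0.391 0.652 0.022] [17. 39.]
scene
tip bowl_mid 0.97 [0.375 0.348 0.112] [402. 181.]
tip bowl_mid 0.9 [0.373 0.569 0.02 ] [464. 210.]
tip bowl_mid 0.48 [0.201 0.345 0.023] [400. 178.]
tip bowl_bar 0.92 [0.369 0.344 0.199] [404. 158.]
tip bowl_bar 0.68 [0.388 0.653 0.022] [490. 215.]
tip bowl_bar 0.64 [0.185 0.256 0.025] [378. 174.]
side
tip bowl_mid 0.97 [0.373 0.568 0.024] [244. 334.]
tip bowl_mid 0.82 [0.38 0.35 0.11] [283. 261.]
tip bowl_mid 0.62 [0.198 0.347 0.023] [336. 303.]
tip bowl_mid 0.27 [ 0.377 -0.382 -0.004] [385. 147.]
tip bowl_bar 0.91 [0.372 0.339 0.197] [286. 242.]
tip bowl_bar 0.74 [0.39  0.655 0.022] [221. 356.]
tip bowl_bar 0.61 [0.182 0.26  0.019] [355. 285.]
```

Call:
send_rows(moves=[{"x":0,"y":0.2,"z":0,"grip":1,"roll":0},{"x":0,"y":0.4,"z":0,"grip":1,"roll":0},{"x":0,"y":0.6,"z":0,"grip":1,"roll":0},{"x":0,"y":0.7,"z":0,"grip":1,"roll":0},{"x":0,"y":0.7,"z":0,"grip":1,"roll":0},{"x":0,"y":0.6,"z":0,"grip":1,"roll":0},{"x":0,"y":0.4,"z":0,"grip":1,"roll":0},{"x":0,"y":0.3,"z":0,"grip":1,"roll":0},{"x":0,"y":0,"z":0.2,"grip":1,"roll":0},{"x":0,"y":0,"z":0.3,"grip":1,"roll":0},{"x":0,"y":0,"z":0.2,"grip":1,"roll":0},{"x":0,"y":0,"z":0,"grip":1,"roll":0}])

```text
time_s: 52.92
eef_pos: [0.4448, 0.1611, 0.1214]
tcp_rot: [-180.0, 0.2, 22.5]
force: [-0.2, -0.9, -1.6]
grip_width: 0.0331
finger_force: 6.0
```

```bash
python3 - <<'E'
from h import *
st()
for n in("scene","side"):
    p=pic(n); print(n); tips(p,["bowl_mid","bowl_bar"],n=5)
E
```

```text
52.925 [0.4448 0.1611 0.1214] [-180.     0.2   22.5] [-0.2 -0.9 -1.6] 0.0331 5.99986620247364
scene
tip bowl_mid 0.81 [0.448 0.162 0.075] [345. 196.]
tip bowl_mid 0.78 [0.2   0.343 0.025] [400. 178.]
tip bowl_mid 0.6 [0.376 0.569 0.022] [464. 210.]
tip bowl_bar 0.64 [0.443 0.162 0.165] [346. 173.]
tip bowl_bar 0.64 [0.39  0.654 0.018] [490. 216.]
tip bowl_bar 0.56 [0.185 0.255 0.024] [378. 174.]
side
tip bowl_mid 0.88 [0.451 0.166 0.074] [296. 218.]
tip bowl_mid 0.81 [0.371 0.569 0.024] [245. 334.]
tip bowl_mid 0.56 [0.198 0.351 0.023] [336. 304.]
tip bowl_bar 0.87 [0.179 0.258 0.019] [356. 285.]
tip bowl_bar 0.78 [0.447 0.161 0.162] [298. 199.]
tip bowl_bar 0.58 [0.398 0.654 0.024] [219. 354.]
```

Call:
send_rows(moves=[{"x":0.1,"y":0,"z":0.2,"grip":1,"roll":0},{"x":0.2,"y":0,"z":0.04,"grip":1,"roll":0},{"x":0.25,"y":0,"z":0,"grip":1,"roll":0},{"x":0.25,"y":0,"z":0,"grip":1,"roll":0},{"x":0.25,"y":0,"z":0,"grip":1,"roll":0},{"x":0.25,"y":0,"z":0.06,"grip":1,"roll":0}])

```text
time_s: 53.98
eef_pos: [0.509, 0.1864, 0.1087]
tcp_rot: [180.0, -0.3, 22.4]
force: [1.7, 0.3, 6.2]
grip_width: 0.0329
finger_force: 6.0
```

```bash
python3 - <<'E'
from h import *
st()
for n in("scene","side"):
    p=pic(n); print(n); tips(p,["bowl_mid","bowl_bar"],n=5)
E
```

```text
53.975 [0.509  0.1864 0.1087] [180.   -0.3  22.4] [1.7 0.3 6.2] 0.0329 6.000357270240784
scene
tip bowl_mid 0.87 [0.37 0.57 0.02] [464. 210.]
tip bowl_mid 0.78 [0.48  0.179 0.072] [349. 203.]
tip bowl_mid 0.65 [0.204 0.346 0.024] [400. 178.]
tip bowl_bar 0.84 [0.184 0.253 0.022] [377. 174.]
tip bowl_bar 0.79 [0.506 0.188 0.152] [351. 187.]
tip bowl_bar 0.55 [0.391 0.655 0.022] [491. 216.]
side
tip bowl_mid 0.65 [0.374 0.571 0.023] [244. 334.]
tip bowl_mid 0.64 [0.201 0.348 0.021] [335. 303.]
tip bowl_mid 0.57 [0.479 0.178 0.067] [287. 218.]
tip bowl_bar 0.88 [0.394 0.651 0.019] [221. 354.]
tip bowl_bar 0.85 [0.508 0.188 0.151] [277. 200.]
```

Call:
send_rows(moves=[{"x":0.35,"y":0,"z":0.1,"grip":1,"roll":0},{"x":0.35,"y":0,"z":0.1,"grip":1,"roll":0},{"x":0.3,"y":0,"z":0.17,"grip":1,"roll":0},{"x":0.3,"y":0,"z":0.17,"grip":1,"roll":0},{"x":0.25,"y":0,"z":0.22,"grip":1,"roll":0},{"x":0.25,"y":0,"z":0.22,"grip":1,"roll":0}])

```text
time_s: 55.02
eef_pos: [0.5896, 0.22, 0.0575]
tcp_rot: [-180.0, 0.1, 22.4]
force: [0.8, 0.5, 1.1]
grip_width: 0.033
finger_force: 6.0
```

```bash
python3 - <<'E'
from h import *
st()
for n in("scene","side"):
    p=pic(n); print(n); tips(p,["bowl_mid","bowl_bar"],n=5)
E
```

```text
55.025 [0.5896 0.22   0.0575] [-1.80e+02  1.00e-01  2.24e+01] [0.8 0.5 1.1] 0.033 6.00001260638237
scene
tip bowl_mid 0.89 [0.373 0.569 0.023] [464. 210.]
tip bowl_mid 0.8 [0.204 0.344 0.022] [400. 179.]
tip bowl_mid 0.78 [0.521 0.198 0.059] [353. 214.]
tip bowl_bar 0.82 [0.587 0.223 0.1  ] [359. 216.]
tip bowl_bar 0.71 [0.392 0.655 0.02 ] [491. 216.]
tip bowl_bar 0.64 [ 0.467 -0.374  0.029] [201. 194.]
tip bowl_bar 0.61 [0.181 0.256 0.022] [378. 174.]
side
tip bowl_mid 0.75 [0.373 0.568 0.02 ] [245. 334.]
tip bowl_mid 0.71 [0.517 0.195 0.054] [275. 219.]
tip bowl_mid 0.71 [0.199 0.348 0.019] [336. 304.]
tip bowl_bar 0.98 [0.591 0.221 0.099] [251. 207.]
tip bowl_bar 0.74 [0.395 0.653 0.022] [220. 354.]
tip bowl_bar 0.71 [ 0.739 -0.061  0.002] [265. 161.]
tip bowl_bar 0.57 [0.182 0.258 0.022] [355. 284.]
```

Call:
send_rows(moves=[{"x":0.2,"y":0,"z":0.28,"grip":1,"roll":0},{"x":0.2,"y":0,"z":0.28,"grip":1,"roll":0},{"x":0.13,"y":0,"z":0.3,"grip":1,"roll":0},{"x":0.13,"y":0,"z":0.3,"grip":1,"roll":0},{"x":0.05,"y":0,"z":0.16,"grip":1,"roll":0},{"x":0.05,"y":0,"z":0.14,"grip":1,"roll":0},{"x":0,"y":0,"z":0,"grip":1,"roll":0}])

```text
time_s: 56.2
eef_pos: [0.6243, 0.2341, -0.0146]
tcp_rot: [180.0, 0.0, 22.4]
force: [-0.2, 0.3, 1.0]
grip_width: 0.0332
finger_force: 6.0
```

```bash
python3 - <<'E'
from h import *
st()
for n in("scene","side"):
    p=pic(n); print(n); tips(p,["bowl_mid","bowl_bar"],n=5)
E
```

```text
56.2 [ 0.6243  0.2341 -0.0146] [180.    0.   22.4] [-0.2  0.3  1. ] 0.0332 6.000051721930504
scene
tip bowl_mid 0.97 [0.201 0.342 0.025] [399. 178.]
tip bowl_mid 0.85 [0.374 0.571 0.022] [464. 210.]
tip bowl_mid 0.78 [0.546 0.206 0.032] [354. 225.]
tip bowl_bar 0.96 [0.389 0.655 0.02 ] [491. 216.]
tip bowl_bar 0.86 [0.624 0.237 0.027] [360. 243.]
tip bowl_bar 0.6 [0.187 0.255 0.024] [378. 174.]
side
tip bowl_mid 0.85 [0.201 0.347 0.022] [336. 303.]
tip bowl_mid 0.68 [0.541 0.207 0.025] [268. 224.]
tip bowl_mid 0.64 [0.37  0.567 0.021] [245. 334.]
tip bowl_bar 0.81 [0.182 0.259 0.016] [355. 285.]
tip bowl_bar 0.76 [0.624 0.235 0.025] [243. 220.]
tip bowl_bar 0.56 [0.395 0.652 0.024] [220. 354.]
```

Mouth-down, bar at ~25 mm height. Release and withdraw upward.

Call:
send_rows(moves=[{"x":0,"y":0,"z":0.03,"grip":1,"roll":0},{"x":0,"y":0,"z":0,"grip":0.35,"roll":0},{"x":0,"y":0,"z":0,"grip":0.35,"roll":0},{"x":0,"y":0,"z":0,"grip":0.35,"roll":0},{"x":0,"y":0,"z":0,"grip":0.35,"roll":0},{"x":0,"y":0,"z":0,"grip":0.35,"roll":0},{"x":0,"y":0,"z":-0.5,"grip":0.35,"roll":0},{"x":0,"y":0,"z":-1,"grip":0.35,"roll":0},{"x":0,"y":0,"z":-1,"grip":0.35,"roll":0},{"x":0,"y":0,"z":-1,"grip":0.35,"roll":0},{"x":0,"y":0,"z":-1,"grip":0.35,"roll":0},{"x":0,"y":0,"z":0,"grip":0.35,"roll":0}])

```text
time_s: 58.0
eef_pos: [0.6275, 0.234, 0.2145]
tcp_rot: [179.9, -0.6, 22.4]
force: [-0.8, -0.7, -0.2]
grip_width: 0.0603
finger_force: 0.0
```

```bash
python3 - <<'E'
from h import *
look()
p=pic("scene"); tips(p,["bowl_bar","spatula_edge","spatula_heel","tumbler","saltjar","tray"],n=3)
cv2.imwrite("pics/final.png",p["color"])
E
```

```text
58.0 [0.6275 0.234  0.2145] [179.9  -0.6  22.4] [-0.8 -0.7 -0.2] 0.0603 0.0
scene
C [ 0.775 -0.19 ] 196 [210. 260.]
C [ 0.76  -0.055] 203 [255. 263.]
C [0.782 0.073] 226 [296. 275.]
C [0.817 0.195] 250 [336. 290.]
K [ 0.76  -0.198] 275 [210. 256.]
K [ 0.748 -0.06 ] 314 [255. 260.]
K [0.77  0.069] 347 [295. 271.]
K [0.802 0.195] 332 [337. 286.]
tip spatula_edge 0.72 [ 0.591 -0.367  0.005] [187. 219.]
tip spatula_edge 0.66 [ 0.463 -0.375  0.029] [201. 193.]
tip bowl_mid 0.88 [0.541 0.21  0.027] [355. 226.]
tip bowl_mid 0.8 [0.373 0.568 0.021] [463. 210.]
tip bowl_mid 0.65 [0.2   0.34  0.024] [399. 178.]
side
C [ 0.741 -0.184] 114 [282. 140.]
C [ 0.726 -0.048] 133 [266. 161.]
C [0.736 0.073] 100 [245. 180.]
C [0.782 0.205] 157 [212. 198.]
K [ 0.747 -0.191] 217 [282. 138.]
K [ 0.732 -0.055] 244 [265. 160.]
K [0.746 0.071] 199 [243. 178.]
K [0.787 0.2  ] 275 [212. 196.]
tip spatula_edge 0.63 [ 0.589 -0.364 -0.002] [337. 131.]
tip bowl_mid 0.84 [0.543 0.206 0.023] [267. 224.]
tip bowl_mid 0.73 [0.202 0.347 0.022] [335. 303.]
tip bowl_mid 0.59 [0.37  0.569 0.02 ] [245. 335.]
tip bowl_bar 0.98 [0.623 0.236 0.023] [360. 244.]
tip bowl_bar 0.91 [0.39  0.654 0.018] [490. 216.]
tip bowl_bar 0.79 [0.187 0.255 0.023] [378. 174.]
tip spatula_edge 0.59 [ 0.594 -0.366  0.   ] [188. 221.]
tip spatula_edge 0.17 [0.8   0.193 0.009] [336. 287.]
tip spatula_heel 0.93 [ 0.378 -0.381  0.003] [211. 187.]
tip spatula_heel 0.55 [0.76  0.064 0.006] [295. 271.]
tip tumbler 0.6 [ 0.685 -0.41   0.004] [161. 235.]
tip saltjar 0.83 [ 0.685  0.404 -0.003] [415. 272.]
tip tray 0.59 [0.803 0.192 0.011] [336. 288.]
tip tray 0.56 [ 0.488 -0.374 -0.002] [200. 204.]
```

View pics/final.png

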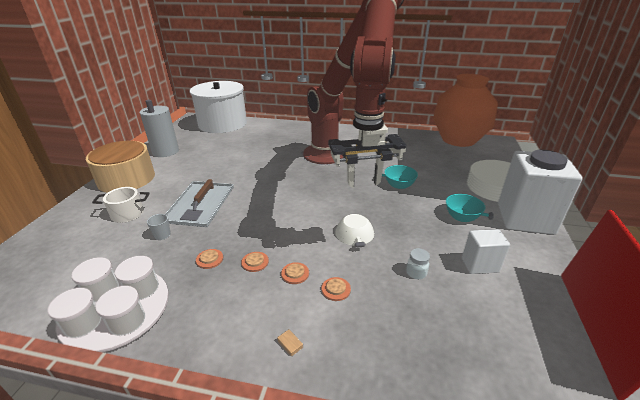

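The picture shows the four coasters cork up at (209,258), (255,261), (295,272) and (336,288). The bowl is mouth-down at (354,230), the spatula is in the tray at (203,198), and the tumbler and salt jar have not moved.

```bash
python3 -c "
from workcell import manip
print(manip.close_job())"
```

```text
the job is handed in; nothing more can be done
None
```

Job handed in: all four coasters were turned cork-up with the spatula, the spatula is back flat in the tray, the white bowl is mouth-down on the bare shelf, and the tumbler, salt jar and turquoise bowls were left untouched; the hand-in call gave no verdict.

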